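Hold the amber shield of the blue-light viewer at its working angle

TASK

Get the blue-light viewer ready for a colleague to pick glowing colonies: butt the loose LED lamp module against the light port on the viewer's side, window to window, squarely lined up with the black gasket and with no gap left. Then take the amber shield by its bar handle, lift it against its closing spring until its white needle points at the green index on the quadrant, and finish while still holding it there, without letting go. Leave the index where it is set, and do not disturb the flask, the tube rack or the well plate under the shield.

Things in the scene. Friction and masses are not known exactly. Their poses are not given: they have to be found in the camera images.
- port (a point): centre of the outer face of the black rubber gasket of the light port (gasket 56 mm wide, 48 mm high, stands 3 mm proud of the side) on the side of the viewer, a cream bench instrument 260 x 240 mm and 60 mm high, fixed to the bench, never moving in an episode. The point is 34 mm above the bench. Its axes are the viewer's: x runs along the port's face from the viewer's front (handle side) to its rear (hinge side), y points straight out of the port, away from the viewer, z up
- lamp_center (a point): centre of the loose LED lamp module, a grey box with aluminium cooling fins at its rear: 56 mm wide (its x), 120 mm long (its y), 62 mm high, 0.3 to 0.65 kg, standing on the bench with the point 31 mm above the bench. Its own y points from the blue window to the finned rear, so docked its axes are parallel to those of the port
- lamp_window (a point): centre of the flat window face of the lamp module, at the -y end of the lamp, 60 mm from lamp_center and 34 mm above the bench. Same axes as lamp_center. Docked, this point coincides with the port
- shield_handle (a point): middle of the steel bar handle of the amber shield (a flat hood 244 mm long, 232 mm wide, 30 mm high, 0.3 to 0.5 kg, lying on top of the viewer). The bar is round, 12 mm thick, 120 mm long between two posts at its ends, parallel to the hinge (the viewer's y), and 38 mm above the shield's top; it moves with the shield: shut, it is 132 mm above the bench, near the viewer's front edge. Its axes are those of the viewer when shut and turn with the shield
- shield_hinge (a point): point on the shield's hinge axis, at its middle, 64 mm above the bench at the rear of the viewer. The axis runs along y of the viewer; shut, the handle lies 236 mm in front of it (viewer's -x) and 68 mm above it
- shield (a joint): angle of the shield in rad: 0 shut, growing as its front with the handle rises, at most 1.2. A spring pulls it shut; with the shield's weight it takes about 4 N at the handle to start and about 6 N at the working angle (pulling along the handle's arc; about 10 N pulling straight up there); let go, it falls shut
- index (a joint): angle in rad at which the green index is clamped on the quadrant (the white arc with ticks beside the shield, on the side away from the port, centred on the hinge axis, 155 mm radius); somewhere from 0.5 to 0.85, counted like the shield's angle: the needle points at the index when both joints read the same
- index_mark (a point): the green index itself, a block 24 x 13 x 12 mm on the quadrant with a tip that points at the hinge; it sits 155 mm from the hinge axis. Its axes are turned about the hinge by the index angle, so that they are parallel to those of shield_handle when the shield is at the mark. It slips if pushed
- flask_center (a point): centre of a clear culture flask lying on the bench, about 170 x 82 x 36 mm, red cap; bystander
- tube_rack_center (a point): centre of a blue tube rack with capped tubes, 80 x 120 mm, 98 mm high; bystander
- well_plate_center (a point): centre of a clear six-well plate, 86 x 128 x 16 mm, lying on the viewer's blue window under the shield; bystander
Not all that is in view belongs to the job. Of the things like the part that bears lamp_center, leave any that is purple or yellow; of the rest the smaller one is meant.

How it is judged:
By the outcome, as a careful person would: the job done as asked, in the order asked, and still so for the second after the job is handed in, while the arm keeps its last pose, push and grip.
It also fails if it takes over 48 s, if anything falls off the work surface, if the arm or the gripper's body presses on something with over 40 N, if the wrist force passes 120 N, or if a joint passes its speed limit or range.

ROBOT

A 7-joint arm with a two-finger parallel gripper is mounted at the origin on the work surface. World frame = base frame: x ahead of the robot, y to its left, z up, the work surface at z = 0. Lengths are in m, angles in rad, forces in N, time in s.
With the tool pointing down it reaches from about 0.4 to 0.875 m from the base axis. Payload 4.4 kg.
Tool frame: the origin (TCP) lies on the front face of the gripper's body, between the roots of the fingers; the fingertips stand 73 mm ahead of it and the grasp point (between the pads) lies 54 mm ahead of it; z points along the fingers, y is the direction in which the jaws open and shut (so a half turn about z gives the same grasp; the last joint's range is limited). The gripper opens to 85 mm and grips with 20 to 120 N. Pads are 22 mm wide; open, the fingers measure 114 mm over their backs; the gripper's body (76 mm by 85 mm) begins 54 mm behind the grasp point. The pads swing forward as they close: fully open they stand 13 mm farther back than shut.
Start: joints at [1.046, 0.628, 0.038, 1.517, -0.027, 0.996, -0.02], TCP at [0.288, -0.583, 0.304] pointing down, gripper open.
Joint ranges: [-3.06, 3.06], [-0.37, 2.12], [-1.25, 1.32], [0.18, 2.47], [-1.1, 4.24], [0.23, 1.98], [-2.94, 2.94]. Speed limits (rad/s): [2.57, 2.57, 3.14, 3.14, 3.14, 3.14, 3.14].

INTERFACE

Orientations are given as a unit quaternion [w, x, y, z].
In Python, from station import sensors, cams, ticket gives the robot as it stands. The module is installed in compiled form; this text tells all that it offers.
- The arm moves only by the tool carry_out, never from a script. Its argument "rows" is a list of rows, each a list of 2 entries, a list of its own where there are three numbers: the shift along the world's x, y, z in m, then the turn, a rotation vector about the world's x, y, z in units of 5 degrees (1.0 is 5 degrees). A call has exactly 8 rows; each row shifts and turns the commanded pose from where the row before left it; what a row does not reach is not made up. A row lasts 1/12 s, in which the tool goes at most 41.7 mm and 7.16 degrees, less where a joint would pass 70% of its speed; a pose out of reach is approached as far as the arm can. A call with a gripper value outside its range is refused whole. "claw" is the closure, from 0 (fully open) to 1 (shut), set as the call begins (left out, the last holds). The fingers move at their own pace and stop on an object; the grip force is fixed at half the most. Time passes only in rows, so rows that do not move let the fingers close, or fill a call up. It gives the time, the measured TCP pose, the force and the opening at its end, in the units of the state.
- sensors.observe(): the state, without advancing time (a new reading comes with each control period).
- cams.snapshot(name): name is "scene" or "top" or "wrist"; returns the picture (480x640x3 uint8, red, green, blue); there is no depth.
- cams.camera_model(name): a dict with "fov_y" (degrees; the focal length in pixels is half the picture's height over the tangent of half this angle, whatever the lens; pixels are square), "cx", "cy" (the principal point, pixels), "k1" (the pictures are not rectified: a ray, as slopes to the right and down, at radius r is drawn at 1 + k1 r^2 times it, then the intrinsics apply), "world_from_camera" (4x4, takes a point from camera to world coordinates). Camera axes: x right, y up, looking along -z (the intrinsics and any distortion apply to the point x, -y, -z); pixel columns grow to the right and rows downward; lengths in m; the calibration is good to about 2 mm. A picture is of the moment at which its call begins: read the wrist's pose just before it. camera_model takes no time and is no camera call; for the wrist camera it gives the pose at the moment of the call.
- ticket.close_job(): hands the job in, once; it reports no verdict.
The state is a dict: "t": time; "joints": joint angles; "joint_vel": joint speeds; "joint_torque": joint torques, N m; "position": TCP position; "tool_rot": TCP orientation; "ft_force": force on the tool from outside, world axes, zero at the start; "torque": the same for the moment, N m; "gripper_width": opening from 0.0 (shut) to 1.0 (fully open).
Only numpy, scipy, OpenCV 4.12 (cv2) and the standard library are available. Lean on these libraries where they do the work, as an engineer would, in place of code of your own. Each camera call takes 0.05 s, during which the arm holds its last target.

## Working session

There is one attempt and no reset: what is moved stays moved. The work goes in short steps, Python scripts to look and compute and a tool call to move; the robot and the scene stay as the last step left them, time stands still between calls to the robot, and variables do not carry over. Pictures are saved under pics/ and viewed, and the job is handed in when it is done.

Besides the shell and the picture viewer there is one more tool, called in YAML: its name, and indented under it one key for each argument. carry_out: Moves the arm, as the interface text tells. Its arguments: {"type":"object","properties":{"rows":{"type":"array"},"claw":{"type":"number"}},"required":["rows"]}

```bash
ls; mkdir -p pics; python3 - <<'E'
from station import sensors,cams
import cv2,numpy as np
s=sensors.observe();print(s)
for n in ("scene","top","wrist"):
    m=cams.camera_model(n);print(n,m)
    cv2.imwrite(f"pics/{n}0.png",cams.snapshot(n)[:,:,::-1])
E
```

```text
pics
{'t': 0.0, 'joints': array([ 1.04614225,  0.62932816,  0.03845586,  1.51839223, -0.02701842,
        0.99630066, -0.02001227]), 'joint_vel': array([-9.78542842e-04,  4.14606423e-05, -9.20961378e-04,  6.39282438e-04,
       -1.21014742e-03, -3.68422380e-04,  1.44084839e-04]), 'joint_torque': array([-8.84654110e-04, -5.63408732e+01,  1.22605383e+00, -1.93453932e+01,
        1.09479626e-02,  1.01839119e-02,  1.93110475e-05]), 'position': array([ 0.28770173, -0.58230506,  0.30299311]), 'tool_rot': array([-9.27984412e-04,  9.73800290e-01,  2.27402908e-01, -2.25746883e-04]), 'ft_force': array([-0.37882722, -0.13878282,  0.94893584]), 'torque': array([ 0.01104609,  0.04029536, -0.03452525]), 'gripper_width': 0.9966490063734776}
scene {'fov_y': 49.539168366622086, 'cx': 316.67772322711363, 'cy': 242.76571833390042, 'k1': -0.023586802436353044, 'world_from_camera': array([[-0.85061076, -0.43197975,  0.29975795,  0.94085291],
       [ 0.52559875, -0.68296602,  0.50725079,  0.68073205],
       [-0.01439758,  0.58902538,  0.80798627,  1.13981632],
       [ 0.        ,  0.        ,  0.        ,  1.        ]])}
top {'fov_y': 54.11972584870052, 'cx': 320.7366438288127, 'cy': 236.39281230608444, 'k1': -0.0094420599490264, 'world_from_camera': array([[-0.00527619,  0.9861933 , -0.16551418,  0.3697122 ],
       [-0.99988982, -0.00749943, -0.01281028,  0.01428567],
       [-0.01387467,  0.16542836,  0.98612421,  1.25372723],
       [ 0.        ,  0.        ,  0.        ,  1.        ]])}
wrist {'fov_y': 69.05202693129142, 'cx': 323.30375356740115, 'cy': 242.41433512144175, 'k1': 0.016639042644716308, 'world_from_camera': array([[ 0.4426597 ,  0.86304798,  0.24331168,  0.34996984],
       [-0.89668617,  0.42680968,  0.11741976, -0.55185055],
       [-0.0025089 , -0.27015121,  0.96281464,  0.37393053],
       [ 0.        ,  0.        ,  0.        ,  1.        ]])}
```

View pics/scene0.png

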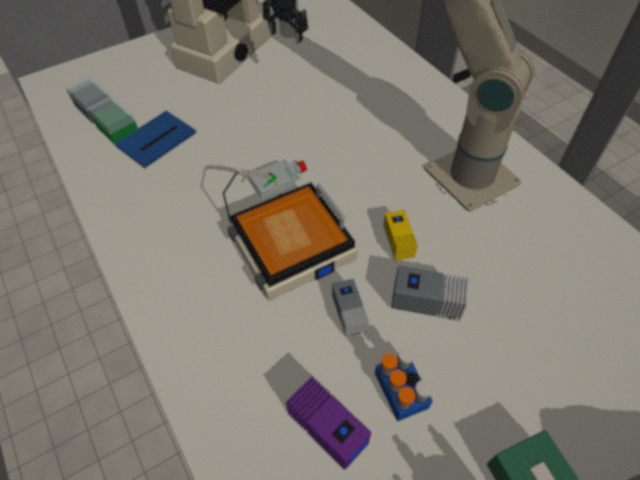

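View pics/top0.png

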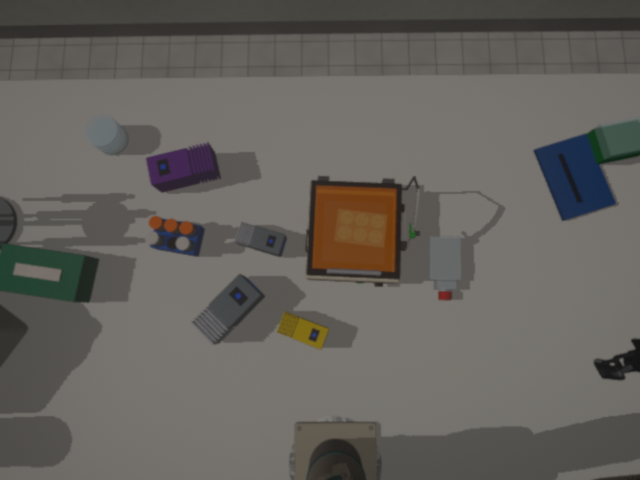

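View pics/wrist0.png

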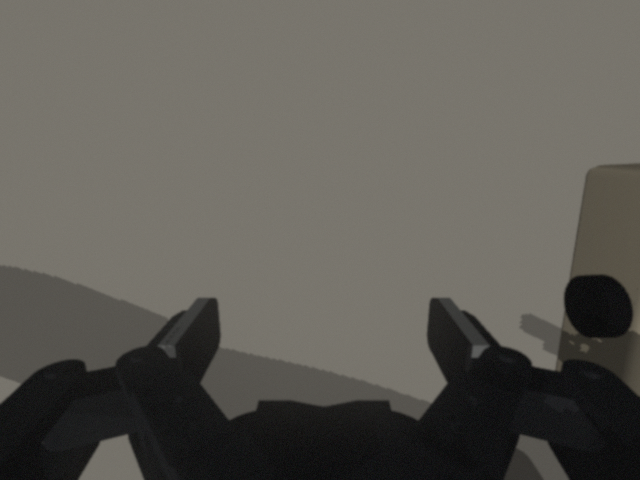

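```bash
cat > h.py <<'E'
import numpy as np,cv2
from station import sensors,cams
def K(m):
    f=240/np.tan(np.radians(m["fov_y"]/2));return f
def ray(m,u,v):
    f=K(m);d=np.array([(u-m["cx"])/f,(v-m["cy"])/f]);p=d.copy()
    for _ in range(10): p=d/(1+m["k1"]*(p@p))
    T=m["world_from_camera"];r=T[:3,:3]@np.array([p[0],-p[1],-1]);return T[:3,3],r/np.linalg.norm(r)
def onz(m,u,v,z):
    o,r=ray(m,u,v);return o+r*(z-o[2])/r[2]
def proj(m,P):
    T=m["world_from_camera"];c=T[:3,:3].T@(np.asarray(P,float)-T[:3,3]);p=np.array([c[0],-c[1]])/-c[2]
    p=p*(1+m["k1"]*(p@p));return p*K(m)+[m["cx"],m["cy"]]
def tri(ms,uvs):
    A=np.zeros((3,3));b=np.zeros(3)
    for m,(u,v) in zip(ms,uvs):
        o,r=ray(m,u,v);P=np.eye(3)-np.outer(r,r);A+=P;b+=P@o
    return np.linalg.solve(A,b)
E
python3 - <<'E'
import cv2
t=cv2.imread('pics/top0.png');s=cv2.imread('pics/scene0.png')
cv2.imwrite('pics/t1.png',cv2.resize(t[165:300,220:420],None,fx=4,fy=4,interpolation=cv2.INTER_CUBIC))
cv2.imwrite('pics/s1.png',cv2.resize(s[150:345,190:390],None,fx=4,fy=4,interpolation=cv2.INTER_CUBIC)[:, :800][-600:])
cv2.imwrite('pics/s2.png',cv2.resize(s[150:300,190:390],None,fx=4,fy=4,interpolation=cv2.INTER_CUBIC))
E
```

```text
(no output)
```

View pics/t1.png

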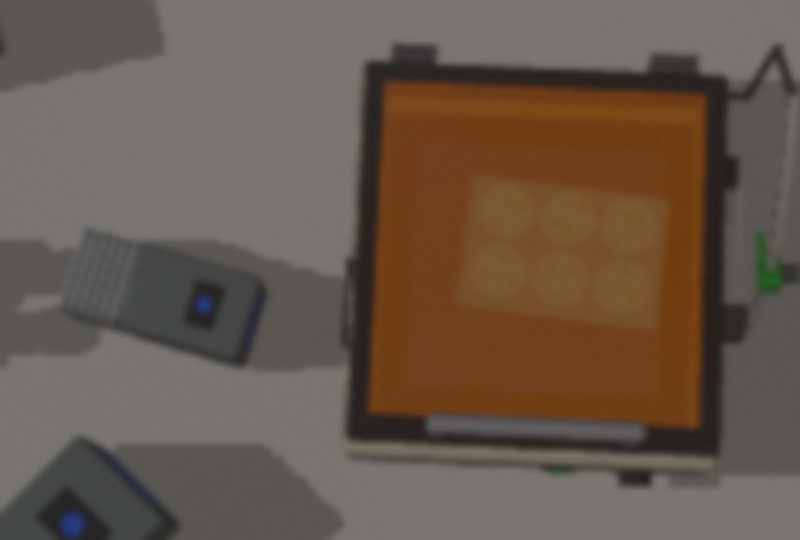

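View pics/s1.png

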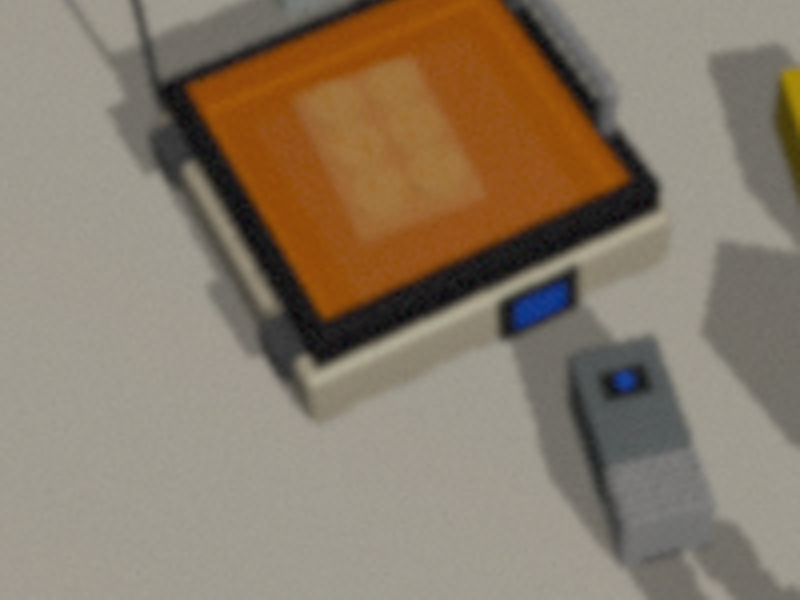

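View pics/s2.png

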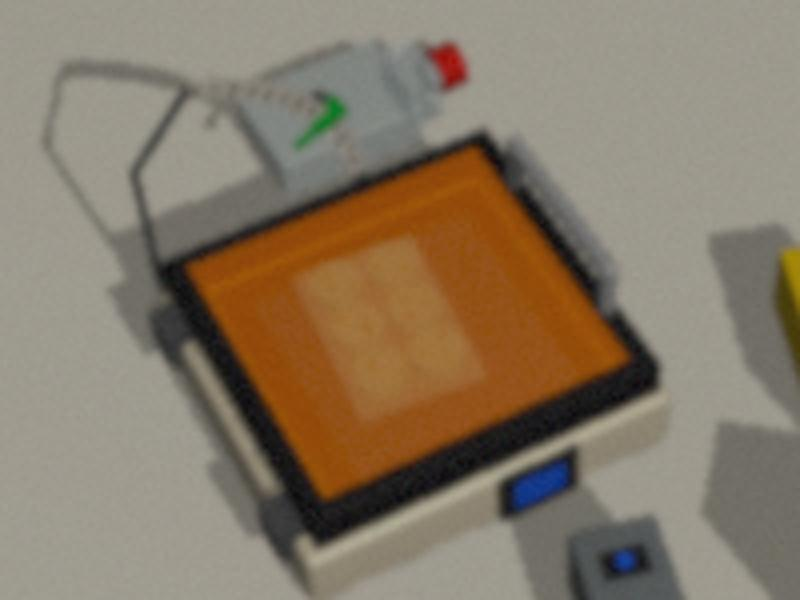

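```bash
python3 - <<'E'
from h import *
t=cams.camera_model('top');s=cams.camera_model('scene')
T=lambda x,y:(220+(x+.5)/4-.5,165+(y+.5)/4-.5)
S=lambda x,y:(190+(x+.5)/4-.5,150+(y+.5)/4-.5)
p=lambda n,P:print(n,np.round(P,4))
for n,c in dict(TL=(366,63),TR=(726,78),BR=(717,455),BL=(347,437)).items(): p(n,onz(t,*T(*c),.094))
a=onz(t,*T(427,423),.132);b=onz(t,*T(645,433),.132);p('h',a);p('h',b);p('hc',(a+b)/2);d=a-b;p('ang y',np.degrees(np.arctan2(-d[0],d[1])));p('len',np.linalg.norm(d))
L=[onz(t,*T(*c),.062) for c in((265,288),(240,364),(62,307),(86,230))]
for q in L:p('lamp',q)
p('c',sum(L)/4); r=(L[2]+L[3]-L[0]-L[1])/2;p('len',np.linalg.norm(r));p('yaw',np.degrees(np.arctan2(-r[0],r[1])));p('w',np.linalg.norm(L[0]-L[1]))
G=[(505,492),(577,452),(576,485),(503,515)]
for c,z in zip(G,(.058,.058,.010,.010)):p('g',onz(s,*S(*c),z))
p('tri idx',tri([t,s],[T(768,272),S(335,112)]))
p('small wells',onz(t,*T(562,250),.07))
for n,c in dict(l1=(571,352),l2=(655,338),l3=(710,512),l4=(622,548)).items(): p(n,onz(s,190+c[0]/4-.375,195-.375+c[1]/4,.062))
E
```

```text
TL [0.7097 0.0531 0.094 ]
TR [ 0.6977 -0.176   0.094 ]
BR [ 0.4581 -0.1624  0.094 ]
BL [0.4707 0.0653 0.094 ]
h [0.4755 0.0158 0.132 ]
h [ 0.4686 -0.1142  0.132 ]
hc [ 0.472  -0.0492  0.132 ]
ang y -3.0144
len 0.1302
lamp [0.5698 0.1195 0.062 ]
lamp [0.5207 0.1352 0.062 ]
lamp [0.5584 0.2503 0.062 ]
lamp [0.6088 0.236  0.062 ]
c [0.5644 0.1853 0.062 ]
len 0.122
yaw -18.3396
w 0.0516
g [0.5892 0.0782 0.058 ]
g [0.5355 0.0769 0.058 ]
g [0.5319 0.0714 0.01  ]
g [0.5838 0.0657 0.01  ]
tri idx [ 0.5598 -0.1858  0.1461]
small wells [ 0.5917 -0.0713  0.07  ]
l1 [0.5717 0.1263 0.062 ]
l2 [0.523  0.1452 0.062 ]
l3 [0.5624 0.26   0.062 ]
l4 [0.618  0.2521 0.062 ]
```

carry_out:
  rows:
    - [[0.0105,0.0297,0.003],[0,0,0.378]]
    - [[0.0105,0.0297,0.003],[0,0,0.378]]
    - [[0.0105,0.0297,0.003],[0,0,0.378]]
    - [[0.0105,0.0297,0.003],[0,0,0.378]]
    - [[0.0105,0.0297,0.003],[0,0,0.378]]
    - [[0.0105,0.0297,0.003],[0,0,0.378]]
    - [[0.0105,0.0297,0.003],[0,0,0.378]]
    - [[0.0105,0.0297,0.003],[0,0,0.378]]
  claw: 0

```text
t: 0.82
position: [0.3721, -0.3436, 0.3279]
tool_rot: [-0.0, 0.935, 0.354, -0.0]
ft_force: [1.1, -0.6, 1.4]
gripper_width: 0.998
```

carry_out:
  rows:
    - [[0.0105,0.0297,0.0],[0,0,0.378]]
    - [[0.0105,0.0297,0.0],[0,0,0.378]]
    - [[0.0105,0.0297,0.0],[0,0,0.378]]
    - [[0.0105,0.0297,0.0],[0,0,0.378]]
    - [[0.0105,0.0297,0.0],[0,0,0.378]]
    - [[0.0105,0.0297,0.0],[0,0,0.378]]
    - [[0.0105,0.0297,0.0],[0,0,0.378]]
    - [[0.0105,0.0297,0.0],[0,0,0.378]]

```text
t: 1.48
position: [0.456, -0.1061, 0.3279]
tool_rot: [-0.0, 0.88, 0.474, -0.0]
ft_force: [0.5, -1.3, 0.1]
gripper_width: 0.997
```

carry_out:
  rows:
    - [[0.0105,0.0297,0.0],[0,0,0.378]]
    - [[0.0105,0.0297,0.0],[0,0,0.378]]
    - [[0.0105,0.0297,0.0],[0,0,0.378]]
    - [[0.0105,0.0297,0.0],[0,0,0.378]]
    - [[0.0105,0.0297,0.0],[0,0,0.378]]
    - [[0.0105,0.0297,0.0],[0,0,0.378]]
    - [[0.0105,0.0297,0.0],[0,0,0.378]]
    - [[0.0105,0.0297,0.0],[0,0,0.378]]

```text
t: 2.15
position: [0.54, 0.1314, 0.3277]
tool_rot: [-0.0, 0.81, 0.586, -0.0]
ft_force: [0.3, -0.0, -0.1]
gripper_width: 1.003
```

```bash
cat > look.py <<'E'
import sys,pickle
from h import *
tag=sys.argv[2]
m=cams.camera_model(sys.argv[1]);s=sensors.observe();im=cams.snapshot(sys.argv[1])
pickle.dump((m,s,im),open(f'pics/{tag}.pkl','wb'));cv2.imwrite(f'pics/{tag}.png',im[:,:,::-1])
print(s['t'],s['position'].round(4),s['tool_rot'].round(4),s['ft_force'].round(1),s['gripper_width'])
E
python3 look.py wrist w1
```

```text
2.15 [0.54   0.1314 0.3277] [-0.000e+00  8.104e-01  5.859e-01 -2.000e-04] [ 0.3 -0.  -0.1] 1.0029110003266735
```

View pics/w1.png

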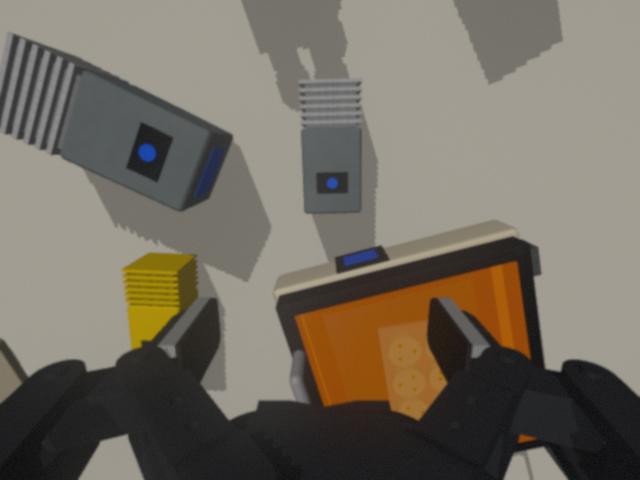

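```bash
python3 - <<'E'
import cv2
t=cv2.imread('pics/w1.png')
cv2.imwrite('pics/w1a.png',cv2.resize(t[65:225,270:400],None,fx=3.75,fy=3.75,interpolation=cv2.INTER_CUBIC))
cv2.imwrite('pics/w1b.png',cv2.resize(t[210:310,265:425],None,fx=5,fy=5,interpolation=cv2.INTER_CUBIC))
E
```

```text
(no output)
```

View pics/w1a.png

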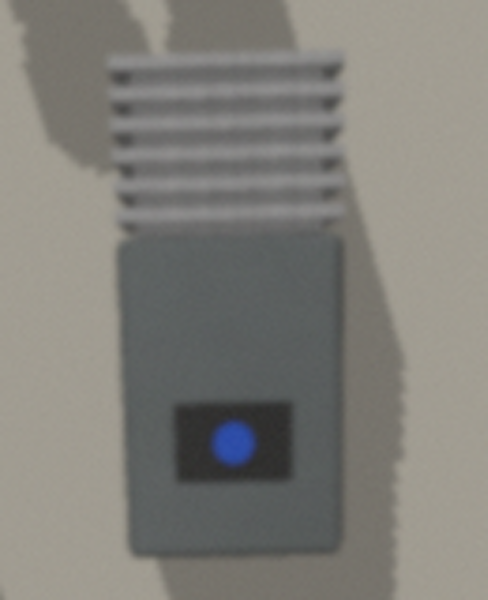

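View pics/w1b.png

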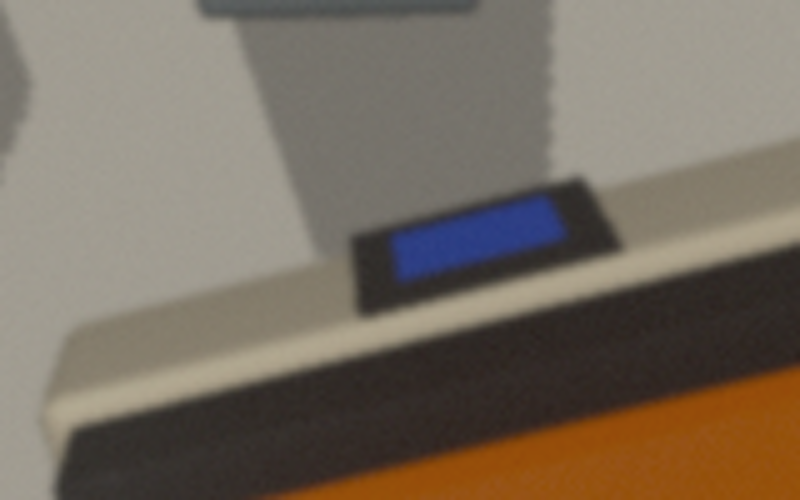

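```bash
cat > m1.py <<'E'
from h import *
import pickle
m,s,im=pickle.load(open('pics/w1.pkl','rb'))
A=lambda x,y:(270+(x+.5)/3.75-.5,65+(y+.5)/3.75-.5)
B=lambda x,y:(265+(x+.5)/5-.5,210+(y+.5)/5-.5)
p=lambda n,P:print(n,np.round(P,4))
L=[onz(m,*A(*c),.062) for c in((130,554),(342,553),(343,55),(107,60))]
for q in L:p('lamp',q)
p('c',sum(L)/4); r=(L[2]+L[3]-L[0]-L[1])/2;p('len',np.linalg.norm(r));p('yaw',np.degrees(np.arctan2(-r[0],r[1])));p('w',np.linalg.norm(L[0]-L[1]))
b=onz(m,*A(118,238),.062),onz(m,*A(343,235),.062);p('mid edge',b)
hsv=cv2.cvtColor(im,cv2.COLOR_RGB2HSV);
mk=cv2.inRange(hsv,(105,120,60),(130,255,255))
n,l,st,c=cv2.connectedComponentsWithStats(mk)
for i in range(1,n):
    if st[i,4]>30: p('blue',(st[i,4],c[i],onz(m,*c[i],.034)[:2],onz(m,*c[i],.062)[:2]))
for c,z in (((352,240),.010),((582,180),.010),((358,312),.058),((620,247),.058),((358,305),.058),((617,240),.058)):p('g',onz(m,*B(*c),z))
p('bench corner',onz(m,*B(75,328),0)); p('bench2',onz(m,*B(800,138),0))
E
python3 m1.py
```

```text
lamp [0.5245 0.1421 0.062 ]
lamp [0.577 0.125 0.062]
lamp [0.6111 0.2388 0.062 ]
lamp [0.558  0.2552 0.062 ]
c [0.5677 0.1903 0.062 ]
len 0.1184
yaw -16.5947
w 0.0553
mid edge [[0.5473 0.2169 0.062 ]
 [0.5997 0.2003 0.062 ]]Traceback (most recent call last):
  File "m1.py", line 15, in <module>
    if st[i,4]>30: p('blue',(st[i,4],c[i],onz(m,*c[i],.034)[:2],onz(m,*c[i],.062)[:2]))
                   ~^^^^^^^^^^^^^^^^^^^^^^^^^^^^^^^^^^^^^^^^^^^^^^^^^^^^^^^^^^^^^^^^^^^
  File "m1.py", line 6, in <lambda>
    p=lambda n,P:print(n,np.round(P,4))
                         ~~~~~~~~^^^^^
    return _wrapfunc(a, 'round', decimals=decimals, out=out)
    return _wrapit(obj, method, *args, **kwds)
    conv = _array_converter(obj)
ValueError: setting an array element with a sequence. The requested array has an inhomogeneous shape after 1 dimensions. The detected shape was (4,) + inhomogeneous part.
```

```bash
sed -i "s/p('blue',(st\[i,4\],c\[i\],/p('blue',np.r_[st[i,4],c[i],/; s/onz(m,\*c\[i\],.062)\[:2\]))/onz(m,*c[i],.062)[:2]])/" m1.py; python3 m1.py | tail -n +9
```

```text
mid edge [[0.5473 0.2169 0.062 ]
 [0.5997 0.2003 0.062 ]]
blue [3.120000e+02 1.468109e+02 1.522917e+02 3.908000e-01 2.451000e-01
 4.040000e-01 2.413000e-01]
blue [3.220000e+02 2.061801e+02 1.753447e+02 4.382000e-01 2.055000e-01
 4.477000e-01 2.048000e-01]
blue [1.100000e+02 3.318364e+02 1.827273e+02 5.586000e-01 1.580000e-01
 5.589000e-01 1.609000e-01]
blue [3.110000e+02 3.598489e+02 2.570547e+02 5.629000e-01 7.140000e-02
 5.629000e-01 8.100000e-02]
g [0.5351 0.0716 0.01  ]
g [0.5902 0.0688 0.01  ]
g [0.5349 0.0717 0.058 ]
g [0.5903 0.0684 0.058 ]
g [0.5354 0.0732 0.058 ]
g [0.5901 0.07   0.058 ]
bench corner [0.4635 0.0681 0.    ]
bench2 [0.6425 0.0594 0.    ]
```

carry_out:
  rows:
    - [[0.007,0.0148,-0.03],[0,0,0.04]]
    - [[0.007,0.0148,-0.03],[0,0,0.04]]
    - [[0.007,0.0148,-0.03],[0,0,0.04]]
    - [[0.007,0.0148,-0.03],[0,0,0.04]]
    - [[0,0,-0.03],[0,0,0]]
    - [[0,0,-0.03],[0,0,0]]
    - [[0,0,-0.03],[0,0,0]]
    - [[0,0,-0.03],[0,0,0]]

```text
t: 2.87
position: [0.5677, 0.1889, 0.0863]
tool_rot: [-0.0, 0.807, 0.591, -0.0]
ft_force: [-0.8, -0.3, 0.9]
gripper_width: 1.001
```

```bash
python3 look.py wrist w2
```

```text
2.8667 [0.5677 0.1889 0.0863] [-0.000e+00  8.067e-01  5.909e-01 -2.000e-04] [-0.8 -0.3  0.9] 1.001056873093769
```

View pics/w2.png

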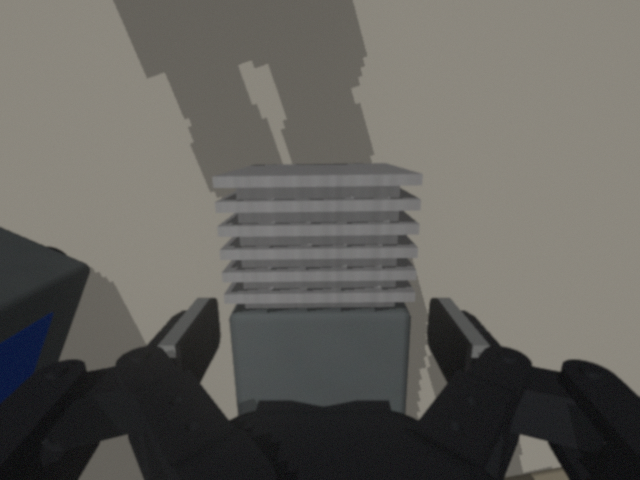

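carry_out:
  rows:
    - [[0,0,0],[0,0,0]]
    - [[0,0,0],[0,0,0]]
    - [[0,0,0],[0,0,0]]
    - [[0,0,0],[0,0,0]]
    - [[0,0,0],[0,0,0]]
    - [[0,0,0],[0,0,0]]
    - [[0,0,0],[0,0,0]]
    - [[0,0,0],[0,0,0]]
  claw: 1

```text
t: 3.58
position: [0.5687, 0.1896, 0.0897]
tool_rot: [0.0, 0.807, 0.591, 0.001]
ft_force: [-1.8, -0.6, 7.1]
gripper_width: 0.65
```

```bash
python3 look.py wrist w3
```

```text
3.5833 [0.5687 0.1896 0.0897] [4.000e-04 8.068e-01 5.909e-01 1.300e-03] [-1.8 -0.6  7.1] 0.6500263062951618
```

View pics/w3.png

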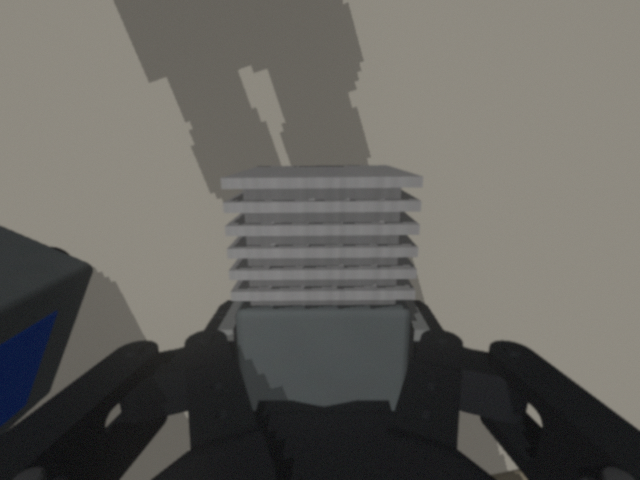

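carry_out:
  rows:
    - [[0,0,0.004],[0,0,0]]
    - [[0,-0.005,0],[0,0,0.485]]
    - [[0,-0.007,0],[0,0,0.485]]
    - [[0,-0.007,0],[0,0,0.485]]
    - [[-0.001,-0.007,0],[0,0,0.485]]
    - [[-0.001,-0.007,0],[0,0,0.485]]
    - [[0,-0.007,0],[0,0,0.485]]
    - [[0,0,0],[0,0,0]]

```text
t: 4.3
position: [0.5657, 0.1464, 0.0916]
tool_rot: [0.0, 0.726, 0.688, -0.001]
ft_force: [-0.0, -1.0, -5.8]
gripper_width: 0.651
```

```bash
python3 look.py top t2;python3 look.py scene s2; python3 look.py wrist w4; python3 - <<'E'
import cv2
t=cv2.imread('pics/t2.png');s=cv2.imread('pics/s2.png')
cv2.imwrite('pics/t2a.png',cv2.resize(t[195:285,230:350],None,fx=6,fy=6,interpolation=cv2.INTER_CUBIC))
cv2.imwrite('pics/s2a.png',cv2.resize(s[230:330,260:400],None,fx=5,fy=5,interpolation=cv2.INTER_CUBIC))
E
```

```text
4.3 [0.5657 0.1464 0.0916] [ 5.000e-04  7.259e-01  6.878e-01 -1.300e-03] [-0.  -1.  -5.8] 0.6512681861029751
4.35 [0.5658 0.1476 0.0917] [ 2.000e-04  7.264e-01  6.873e-01 -6.000e-04] [ 0.7  0.9 -5. ] 0.6481933660894108
4.4 [0.5659 0.1488 0.0918] [-1.000e-04  7.262e-01  6.875e-01 -1.000e-04] [ 1.  -1.  -5.9] 0.650097732360359
```

View pics/t2a.png

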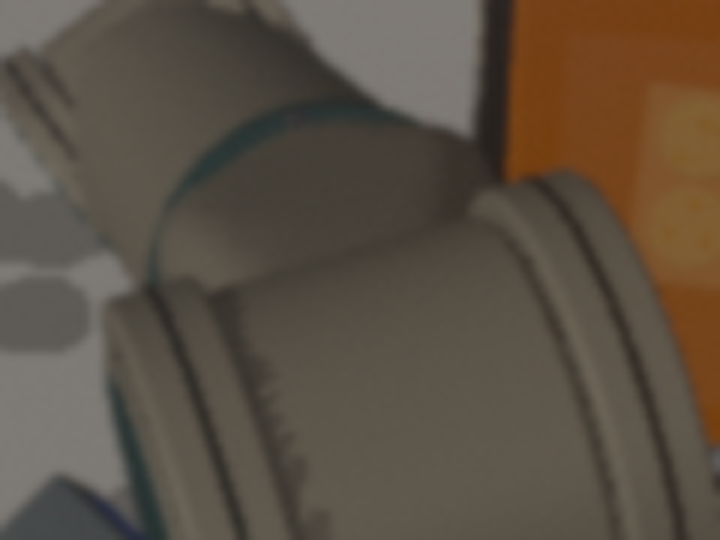

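View pics/s2a.png

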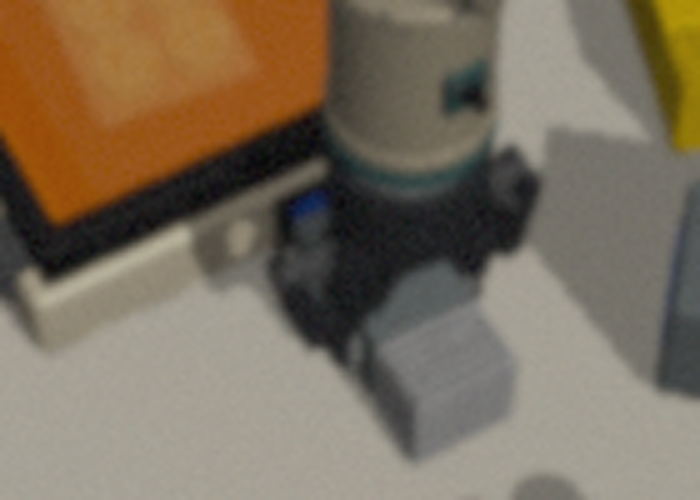

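View pics/w4.png

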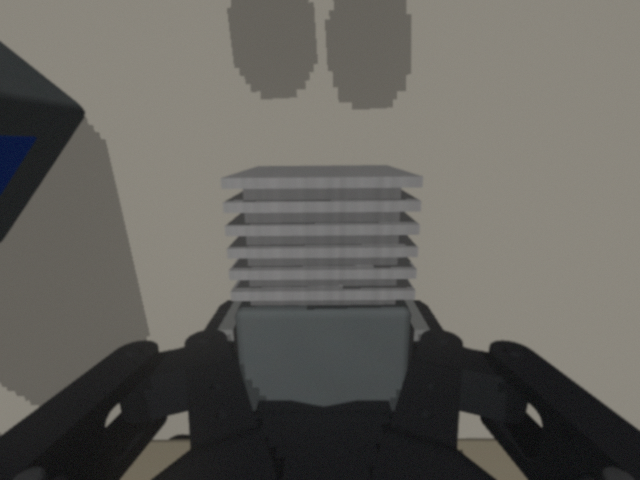

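carry_out:
  rows:
    - [[0,-0.0035,0],[0,0,0]]
    - [[0,-0.0035,0],[0,0,0]]
    - [[0,-0.0035,0],[0,0,0]]
    - [[0,-0.0025,0],[0,0,0]]
    - [[0,0,-0.0015],[0,0,0]]
    - [[0,0,-0.0015],[0,0,0]]
    - [[0,0,0],[0,0,0]]
    - [[0,0,0],[0,0,0]]

```text
t: 5.12
position: [0.5661, 0.1355, 0.0897]
tool_rot: [0.001, 0.726, 0.688, -0.0]
ft_force: [-1.5, -2.9, 4.8]
gripper_width: 0.649
```

carry_out:
  rows:
    - [[0,-0.001,0],[0,0,0]]
    - [[0,-0.001,0],[0,0,0]]
    - [[0,-0.001,0],[0,0,0]]
    - [[0,-0.001,0],[0,0,0]]
    - [[0,-0.001,0],[0,0,0]]
    - [[0,-0.001,0],[0,0,0]]
    - [[0,0,0],[0,0,0]]
    - [[0,0,0],[0,0,0]]

```text
t: 5.78
position: [0.5666, 0.1331, 0.0898]
tool_rot: [-0.001, 0.725, 0.689, 0.002]
ft_force: [-0.5, 4.6, 4.9]
gripper_width: 0.654
```

carry_out:
  rows:
    - [[0,-0.001,0],[0,0,0]]
    - [[0,-0.001,0],[0,0,0]]
    - [[0,-0.001,0],[0,0,0]]
    - [[0,-0.001,0],[0,0,0]]
    - [[0,0,0],[0,0,0]]
    - [[0,0,0],[0,0,0]]
    - [[0,0,0],[0,0,0]]
    - [[0,0,0],[0,0,0]]

```text
t: 6.45
position: [0.5668, 0.1314, 0.0899]
tool_rot: [-0.001, 0.725, 0.689, 0.004]
ft_force: [-0.1, 9.9, 4.8]
gripper_width: 0.65
```

```bash
python3 look.py wrist w5
```

```text
6.45 [0.5668 0.1314 0.0899] [-0.0014  0.7246  0.6892  0.0039] [-0.1  9.9  4.8] 0.6504826218602142
```

View pics/w5.png

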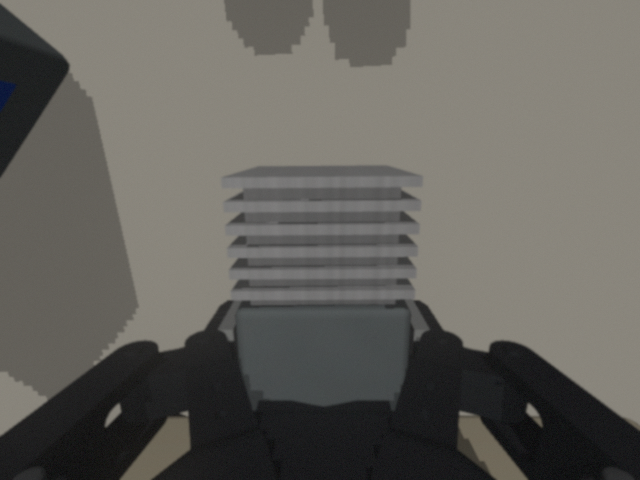

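carry_out:
  rows:
    - [[0,0,0.001],[0,0,0]]
    - [[0,-0.001,0],[0,0,0]]
    - [[0,-0.001,0],[0,0,0]]
    - [[0,-0.001,0],[0,0,0]]
    - [[0,-0.001,0],[0,0,0]]
    - [[0,0,0],[0,0,0]]
    - [[0,0,0],[0,0,0]]
    - [[0,0,0],[0,0,0]]

```text
t: 7.17
position: [0.5667, 0.1312, 0.0903]
tool_rot: [-0.003, 0.724, 0.69, 0.006]
ft_force: [-1.4, 18.2, -1.9]
gripper_width: 0.65
```

```bash
python3 look.py scene s3; python3 -c "
import cv2
s=cv2.imread('pics/s3.png')
cv2.imwrite('pics/s3a.png',cv2.resize(s[230:330,260:400],None,fx=5,fy=5,interpolation=cv2.INTER_CUBIC))"
```

```text
7.1667 [0.5667 0.1312 0.0903] [-0.0031  0.7239  0.6899  0.0061] [-1.4 18.2 -1.9] 0.6504642952024947
```

View pics/s3a.png

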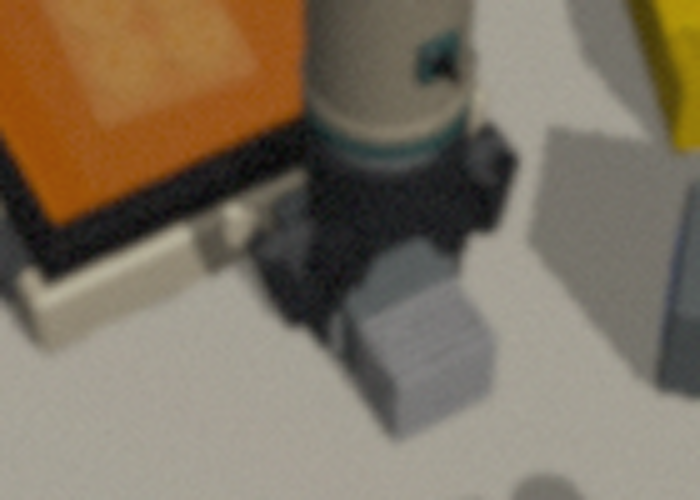

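carry_out:
  rows:
    - [[0,0.002,-0.001],[0,0,0]]
    - [[0,0.002,0],[0,0,0]]
    - [[0,0.001,0],[0,0,0]]
    - [[0,0,0],[0,0,0]]
    - [[0,0,0],[0,0,0]]
    - [[0,0,0],[0,0,0]]
    - [[0,0,0],[0,0,0]]
    - [[0,0,0],[0,0,0]]

```text
t: 7.88
position: [0.5668, 0.1315, 0.0899]
tool_rot: [-0.001, 0.725, 0.689, 0.003]
ft_force: [-1.1, 7.8, 5.4]
gripper_width: 0.651
```

carry_out:
  rows:
    - [[0,0,0],[0,0,0]]
    - [[0,0,0],[0,0,0]]
    - [[0,0,0],[0,0,0]]
    - [[0,0,0],[0,0,0]]
    - [[0,0,0],[0,0,0]]
    - [[0,0,0],[0,0,0]]
    - [[0,0,0],[0,0,0]]
    - [[0,0,0],[0,0,0]]
  claw: 0

```text
t: 8.55
position: [0.5659, 0.1271, 0.0889]
tool_rot: [0.0, 0.725, 0.688, -0.0]
ft_force: [-0.6, 0.5, -0.1]
gripper_width: 1.002
```

```bash
python3 look.py wrist w6
```

```text
8.55 [0.5659 0.1271 0.0889] [ 0.      0.7254  0.6883 -0.    ] [-0.6  0.5 -0.1] 1.001747078354914
```

View pics/w6.png

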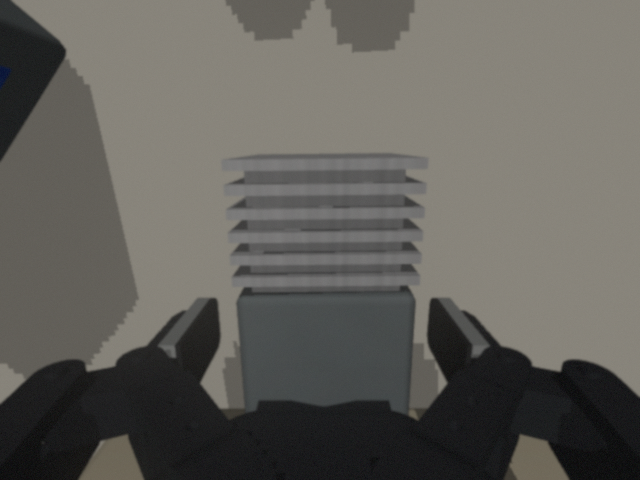

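carry_out:
  rows:
    - [[0,0,0.02],[0,0,0]]
    - [[0,0,0.03],[0,0,0]]
    - [[0,0,0.03],[0,0,0]]
    - [[0,0,0.03],[0,0,0]]
    - [[0,0,0.03],[0,0,0]]
    - [[0,-0.01,0.035],[0,0,0]]
    - [[0,-0.015,0.035],[0,0,0]]
    - [[0,-0.02,0.03],[0,0,0]]

```text
t: 9.27
position: [0.5658, 0.0835, 0.3315]
tool_rot: [0.0, 0.724, 0.689, 0.001]
ft_force: [0.7, 0.3, -0.0]
gripper_width: 0.994
```

```bash
python3 look.py wrist w7; python3 -c "
import cv2
s=cv2.imread('pics/w7.png')
cv2.imwrite('pics/w7a.png',cv2.resize(s[60:260,230:430],None,fx=3,fy=3,interpolation=cv2.INTER_CUBIC))"
```

```text
9.2667 [0.5658 0.0835 0.3315] [1.000e-04 7.243e-01 6.894e-01 1.200e-03] [ 0.7  0.3 -0. ] 0.9943284892562119
```

View pics/w7.png

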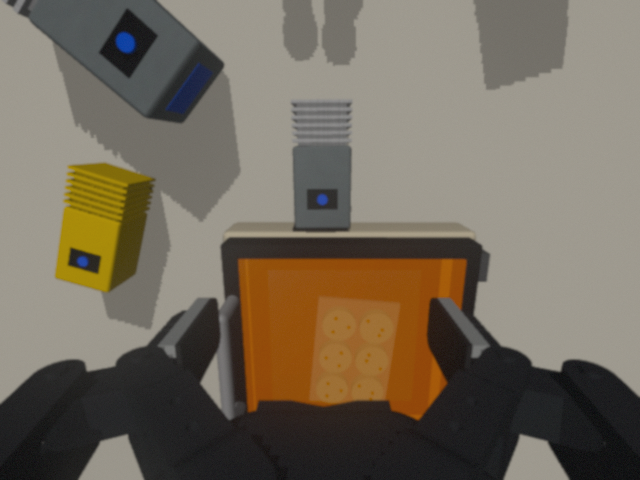

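View pics/w7a.png

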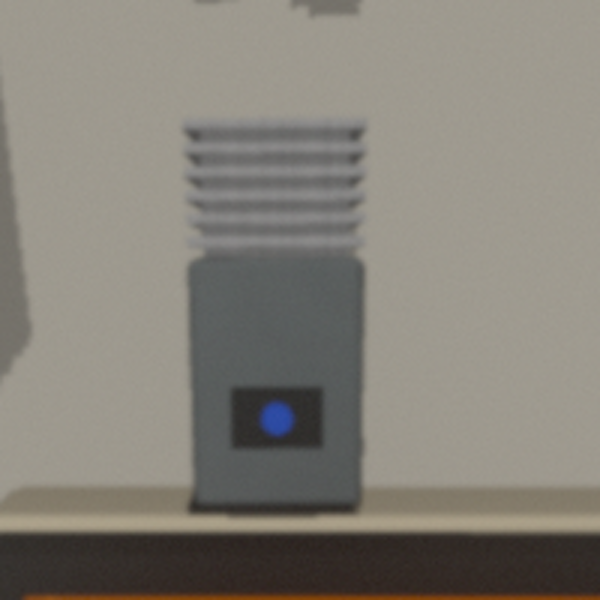

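```bash
python3 - <<'E'
import cv2,numpy as np
s=cv2.imread('pics/w7.png')
cv2.imwrite('pics/w7b.png',cv2.resize(s[205:245,280:365],None,fx=9,fy=9,interpolation=cv2.INTER_CUBIC))
E
```

```text
(no output)
```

View pics/w7b.png

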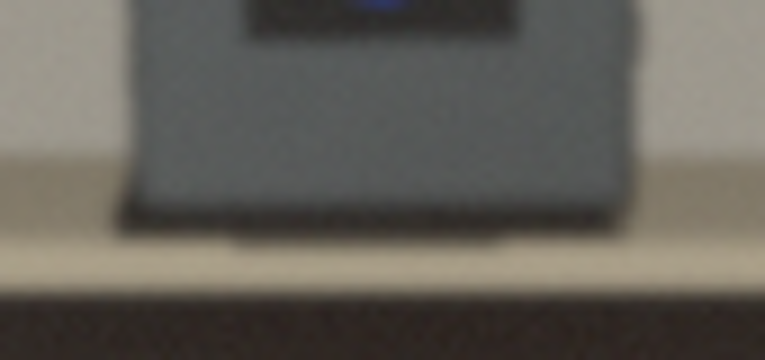

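```bash
python3 - <<'E'
from h import *
import pickle
m,s,im=pickle.load(open('pics/w7.pkl','rb'))
W=lambda x,y:(280+(x+.5)/9-.5,205+(y+.5)/9-.5)
p=lambda n,P:print(n,np.round(P,4))
g=[onz(m,*W(118,228),.058),onz(m,*W(617,226),.058)]
l=[onz(m,*W(137,203),.062),onz(m,*W(632,203),.062)]
A=lambda x,y:(230+(x+.5)/3-.5,60+(y+.5)/3-.5)
r=[onz(m,*A(183,122),.062),onz(m,*A(366,122),.062)]
mid=[onz(m,*A(190,262),.062),onz(m,*A(362,262),.062)]
for q in (g,l,r,mid): p('',q);p('c',(q[0]+q[1])/2)
d=(r[0]+r[1]-l[0]-l[1])/2;p('yaw',np.degrees(np.arctan2(-d[0],d[1])))
# shield/viewer edge line
for c in ((5,530),(595,530)): p('top edge',onz(m,*A(*c),.060))
E
```

```text
[[0.5352 0.0711 0.058 ]
 [0.5914 0.0685 0.058 ]]
c [0.5633 0.0698 0.058 ]
 [[0.5379 0.0748 0.062 ]
 [0.5929 0.072  0.062 ]]
c [0.5654 0.0734 0.062 ]
 [[0.5427 0.1926 0.062 ]
 [0.598  0.1899 0.062 ]]
c [0.5703 0.1912 0.062 ]
 [[0.5418 0.1519 0.062 ]
 [0.5956 0.1492 0.062 ]]
c [0.5687 0.1505 0.062 ]
yaw -2.3971
top edge [0.4729 0.068  0.06  ]
top edge [0.6718 0.058  0.06  ]
```

carry_out:
  rows:
    - [[0,0.02,-0.025],[0,0,0]]
    - [[0,0.015,-0.035],[0,0,0]]
    - [[0,0.012,-0.035],[0,0,0]]
    - [[0,0.001,-0.03],[0,0,0]]
    - [[0,0,-0.03],[0,0,0]]
    - [[0,0,-0.03],[0,0,0]]
    - [[0,0,-0.03],[0,0,0]]
    - [[0,0,-0.026],[0,0,0]]

```text
t: 9.98
position: [0.5652, 0.13, 0.0858]
tool_rot: [-0.0, 0.725, 0.688, -0.001]
ft_force: [-0.7, -0.9, 0.3]
gripper_width: 1.002
```

carry_out:
  rows:
    - [[0,0,0],[0,0,0]]
    - [[0,0,0],[0,0,0]]
    - [[0,0,0],[0,0,0]]
    - [[0,0,0],[0,0,0]]
    - [[0,0,0],[0,0,0]]
    - [[0,0,0],[0,0,0]]
    - [[0,0,0],[0,0,0]]
    - [[0,0,0],[0,0,0]]
  claw: 1

```text
t: 10.65
position: [0.5662, 0.1302, 0.0888]
tool_rot: [0.0, 0.725, 0.688, 0.0]
ft_force: [-1.5, -1.4, 2.2]
gripper_width: 0.647
```

carry_out:
  rows:
    - [[0,0.002,0.002],[0,0,0]]
    - [[0,0.003,0.001],[0,0,0]]
    - [[-0.001,0,0],[0,0,0]]
    - [[-0.001,0,0],[0,0,0]]
    - [[0,0,-0.0015],[0,0,0]]
    - [[0,-0.001,-0.0005],[0,0,0]]
    - [[0,-0.002,0],[0,0,0]]
    - [[0,-0.002,0],[0,0,0]]

```text
t: 11.32
position: [0.564, 0.1302, 0.0888]
tool_rot: [-0.0, 0.725, 0.688, 0.0]
ft_force: [-1.7, 4.4, -3.5]
gripper_width: 0.646
```

carry_out:
  rows:
    - [[0,-0.001,0],[0,0,0]]
    - [[0,-0.001,0],[0,0,0]]
    - [[0,-0.001,0],[0,0,0]]
    - [[0,-0.001,0],[0,0,0]]
    - [[0,-0.001,0],[0,0,0]]
    - [[0,-0.001,0],[0,0,0]]
    - [[0,0,0],[0,0,0]]
    - [[0,0,0],[0,0,0]]

```text
t: 11.98
position: [0.5638, 0.1298, 0.0893]
tool_rot: [-0.002, 0.725, 0.689, 0.003]
ft_force: [-1.7, 12.6, -5.6]
gripper_width: 0.651
```

carry_out:
  rows:
    - [[0,0.001,-0.001],[0,0,0]]
    - [[0,0.001,-0.001],[0,0,0]]
    - [[0,0.0,-0.001],[0,0,0]]
    - [[0,0,-0.001],[0,0,0]]
    - [[0,0,0],[0,0,0]]
    - [[0,0,0],[0,0,0]]
    - [[0,0,0],[0,0,0]]
    - [[0,0,0],[0,0,0]]

```text
t: 12.65
position: [0.5638, 0.1301, 0.0887]
tool_rot: [-0.001, 0.725, 0.689, 0.002]
ft_force: [-8.8, 7.7, 26.3]
gripper_width: 0.65
```

carry_out:
  rows:
    - [[0,0,0],[0,0,0]]
    - [[0,0,0],[0,0,0]]
    - [[0,0,0],[0,0,0]]
    - [[0,0,0],[0,0,0]]
    - [[0,0,0],[0,0,0]]
    - [[0,0,0],[0,0,0]]
    - [[0,0,0],[0,0,0]]
    - [[0,0,0],[0,0,0]]
  claw: 0

```text
t: 13.32
position: [0.5638, 0.1261, 0.0847]
tool_rot: [-0.0, 0.725, 0.688, -0.0]
ft_force: [-0.7, 0.4, -0.6]
gripper_width: 1.0
```

carry_out:
  rows:
    - [[0,0,0.02],[0,0,0]]
    - [[0,0,0.03],[0,0,0]]
    - [[0,0,0.03],[0,0,0]]
    - [[0,0,0.03],[0,0,0]]
    - [[0,0,0.03],[0,0,0]]
    - [[0,-0.01,0.035],[0,0,0]]
    - [[0,-0.015,0.035],[0,0,0]]
    - [[0,-0.02,0.03],[0,0,0]]

```text
t: 13.98
position: [0.5638, 0.0825, 0.3274]
tool_rot: [0.0, 0.724, 0.689, 0.001]
ft_force: [0.6, 0.4, -0.4]
gripper_width: 1.002
```

```bash
python3 look.py wrist w8; python3 - <<'E'
import cv2,numpy as np
s=cv2.imread('pics/w8.png')
cv2.imwrite('pics/w8b.png',cv2.resize(s[205:245,280:365],None,fx=9,fy=9,interpolation=cv2.INTER_CUBIC))
E
```

```text
13.9833 [0.5638 0.0825 0.3274] [0.     0.7243 0.6895 0.0011] [ 0.6  0.4 -0.4] 1.0022395550047678
```

View pics/w8.png

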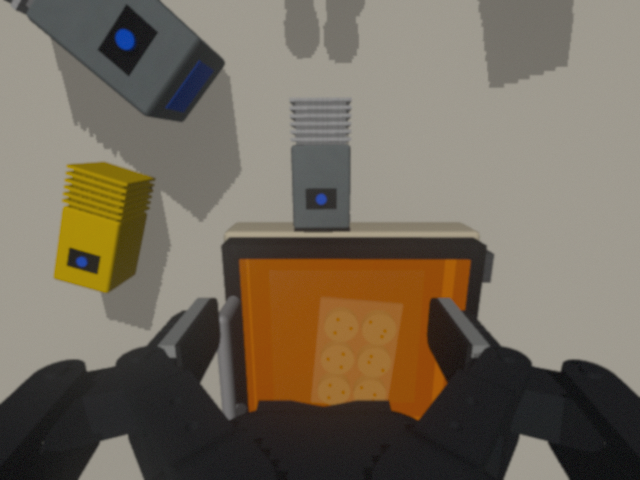

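View pics/w8b.png

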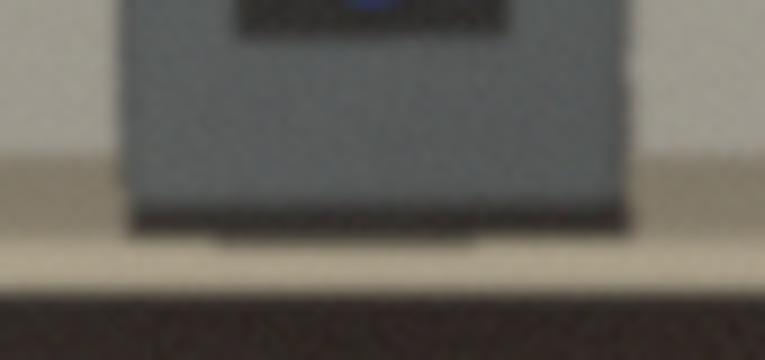

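```bash
python3 - <<'E'
from h import *
import pickle
print(sensors.observe()['joints'].round(3))
m,s,im=pickle.load(open('pics/w8.pkl','rb'))
v=cv2.imread('pics/w8.png')
cv2.imwrite('pics/w8c.png',cv2.resize(v[280:430,200:280],None,fx=4,fy=4,interpolation=cv2.INTER_CUBIC))
E
```

```text
[ 0.086  0.505 -0.414  1.705  0.244  0.972 -0.475]
```

View pics/w8c.png

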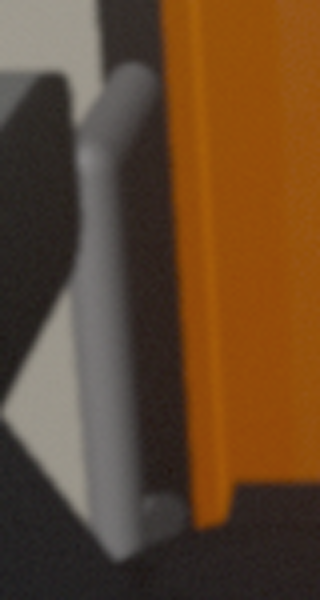

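carry_out:
  rows:
    - [[-0.008,-0.035,0.004],[0,0,0]]
    - [[-0.008,-0.035,0.004],[0,0,0]]
    - [[-0.008,-0.035,0.004],[0,0,0]]
    - [[-0.008,-0.035,0.004],[0,0,0]]
    - [[-0.008,-0.035,0.004],[0,0,0]]
    - [[-0.008,-0.035,0.004],[0,0,0]]
    - [[-0.008,-0.035,0.004],[0,0,0]]
    - [[-0.008,-0.035,0.004],[0,0,0]]

```text
t: 14.7
position: [0.499, -0.2004, 0.3569]
tool_rot: [-0.0, 0.725, 0.688, -0.0]
ft_force: [1.0, -0.2, 0.3]
gripper_width: 1.0
```

```bash
python3 - <<'E'
from h import *
import pickle
m,s,im=pickle.load(open('pics/w8.pkl','rb'))
W=lambda x,y:(200+(x+.5)/4-.5,280+(y+.5)/4-.5)
a=onz(m,*W(96,170),.132);b=onz(m,*W(117,530),.132);print(a,b,np.degrees(np.arctan2(-(a-b)[0],(a-b)[1])))
E
python3 look.py wrist w9
```

```text
[0.47705779 0.01153431 0.132     ] [ 0.4706891 -0.0788625  0.132    ] -4.029979114268617
14.7 [ 0.499  -0.2004  0.3569] [-1.000e-04  7.254e-01  6.883e-01 -1.000e-04] [ 1.  -0.2  0.3] 0.9998909717025936
```

View pics/w9.png

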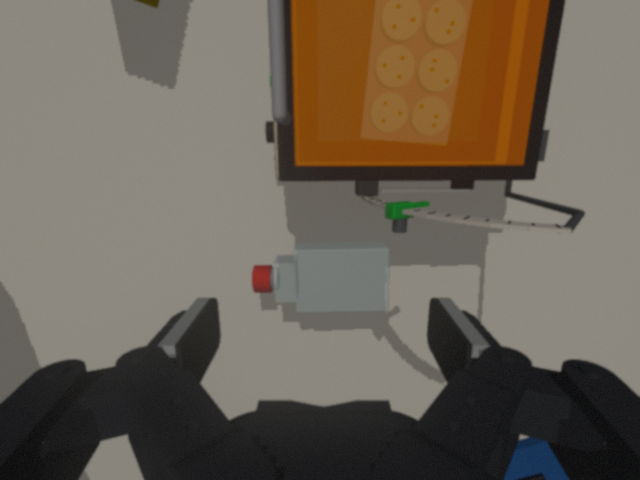

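carry_out:
  rows:
    - [[0.02,0,0],[0,0,0]]
    - [[0.02,0,0],[0,0,0]]
    - [[0.02,0,0],[0,0,0]]
    - [[0.02,0,0],[0,0,0]]
    - [[0.02,0,0],[0,0,0]]
    - [[0.02,0,0],[0,0,0]]
    - [[0.02,0,0],[0,0,0]]
    - [[0,0,0],[0,0,0]]

```text
t: 15.42
position: [0.6429, -0.1975, 0.3557]
tool_rot: [0.0, 0.725, 0.689, 0.001]
ft_force: [1.0, 1.0, -0.6]
gripper_width: 1.0
```

```bash
python3 look.py wrist w10; python3 - <<'E'
import cv2
v=cv2.imread('pics/w9.png');cv2.imwrite('pics/w9a.png',cv2.resize(v[165:245,350:600],None,fx=3.2,fy=3.2,interpolation=cv2.INTER_CUBIC))
E
```

```text
15.4167 [ 0.6429 -0.1975  0.3557] [2.000e-04 7.249e-01 6.889e-01 1.200e-03] [ 1.   1.  -0.6] 0.9996134628746565
```

View pics/w10.png

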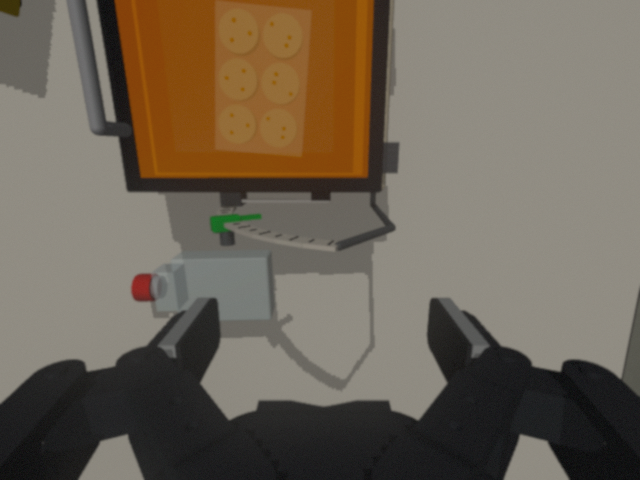

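View pics/w9a.png

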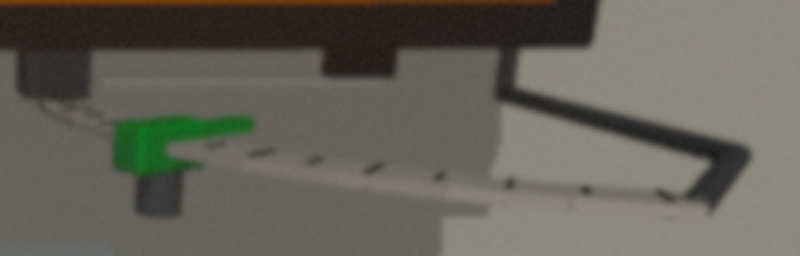

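```bash
python3 - <<'E'
import cv2
v=cv2.imread('pics/w10.png');cv2.imwrite('pics/w10a.png',cv2.resize(v[180:260,190:410],None,fx=3.6,fy=3.6,interpolation=cv2.INTER_CUBIC))
E
```

```text
(no output)
```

View pics/w10a.png

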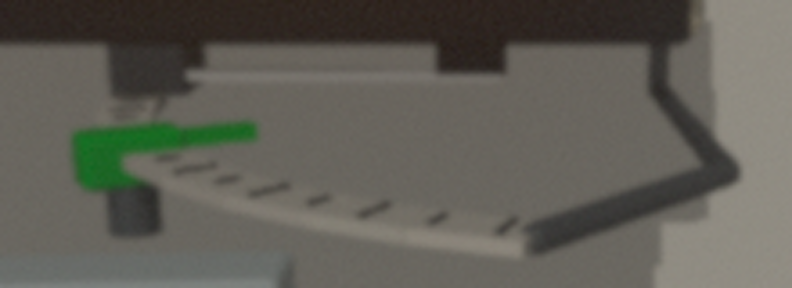

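```bash
cat > m2.py <<'E'
from h import *
import pickle
m9=pickle.load(open('pics/w9.pkl','rb'))[0];m10=pickle.load(open('pics/w10.pkl','rb'))[0]
A=lambda x,y:(350+(x+.5)/3.2-.5,165+(y+.5)/3.2-.5)
B=lambda x,y:(190+(x+.5)/3.6-.5,180+(y+.5)/3.6-.5)
yaw=np.radians(-3.0);xv=np.array([np.cos(yaw),np.sin(yaw),0]);yv=np.array([-np.sin(yaw),np.cos(yaw),0])
H=np.array([.4725,-.0492,.132])
hin=H+.236*xv-[0,0,.068]
t9=[(665,193),(587,190),(510,183),(440,176),(373,168),(314,160),(262,152),(216,145)]
t10=[(507,225),(438,218),(374,209),(319,200),(268,190),(227,180),(194,168),(167,157)]
P=[]
for a,b in list(zip(t9,t10))+[((252,124),(257,131))]:
    X=tri([m9,m10],[A(*a),B(*b)]);d=X-hin;x,y,z=d@xv,d@yv,d[2];P.append((x,z))
    print(np.round(X,4),'local',np.round([x,y,z],4),'r',round(np.hypot(x,z),4),'ang',round(np.arctan2(z,-x),4))
P=np.array(P[:8]);M=np.c_[2*P,np.ones(8)];c=np.linalg.lstsq(M,(P**2).sum(1),rcond=None)[0];print('circle',c[:2],np.sqrt(c[2]+c[0]**2+c[1]**2))
E
python3 m2.py
```

```text
[ 0.649  -0.189   0.2102] local [-0.0524 -0.1304  0.1462] r 0.1553 ang 1.2264
[ 0.6365 -0.1886  0.2054] local [-0.0649 -0.1306  0.1414] r 0.1556 ang 1.1404
[ 0.6243 -0.1879  0.199 ] local [-0.0771 -0.1306  0.135 ] r 0.1555 ang 1.0519
[ 0.6132 -0.1874  0.1918] local [-0.0883 -0.1307  0.1278] r 0.1553 ang 0.9661
[ 0.602  -0.1868  0.1837] local [-0.0994 -0.1306  0.1197] r 0.1556 ang 0.8776
[ 0.5921 -0.1863  0.1746] local [-0.1094 -0.1307  0.1106] r 0.1555 ang 0.7912
[ 0.5832 -0.1857  0.1646] local [-0.1183 -0.1305  0.1006] r 0.1553 ang 0.7048
[ 0.575  -0.1854  0.1541] local [-0.1265 -0.1306  0.0901] r 0.1554 ang 0.619
[ 0.5908 -0.185   0.1299] local [-0.1107 -0.1294  0.0659] r 0.1288 ang 0.5366
circle [-0.00208475  0.00286923] 0.15196914623066365
```

```bash
python3 - <<'E'
import cv2,numpy as np
v=cv2.imread('pics/w9.png');w=cv2.imread('pics/w10.png')
a=cv2.resize(v[190:235,378:438],None,fx=10,fy=10,interpolation=cv2.INTER_CUBIC);b=cv2.resize(w[200:245,205:265],None,fx=10,fy=10,interpolation=cv2.INTER_CUBIC)
cv2.imwrite('pics/ia.png',np.clip(a*1.6,0,255));cv2.imwrite('pics/ib.png',np.clip(b*1.6,0,255))
E
```

```text
[ WARN:0@0.052] global loadsave.cpp:1063 imwrite_ Unsupported depth image for selected encoder is fallbacked to CV_8U.
```

View pics/ia.png

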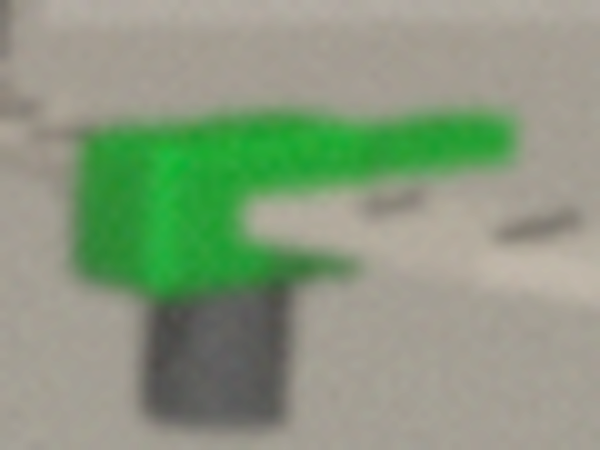

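View pics/ib.png

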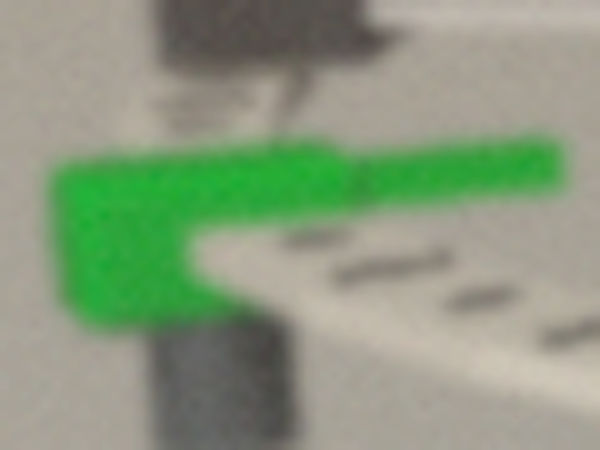

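```bash
cat >> m2.py <<'E'
print('---')
A=lambda x,y:(378+(x+.5)/10-.5,190+(y+.5)/10-.5)
B=lambda x,y:(205+(x+.5)/10-.5,200+(y+.5)/10-.5)
for n,a,b in (('outer top',(155,210),(65,240)),('outer top far',(150,135),(60,165)),('outertop near',(155,290),(75,320)),('tip',(512,140),(560,165)),('top inner',(345,130),(350,150))):
    X=tri([m9,m10],[A(*a),B(*b)]);d=X-hin;x,y,z=d@xv,d@yv,d[2];r=np.hypot(x,z)
    print(n,np.round(X,4),np.round([x,y,z],4),'r',round(r,4),'ang',round(np.arctan2(z,-x),4))
    o,rr=ray(m9,*A(*a))
E
python3 m2.py|sed -n '/---/,$p'
```

```text
---
outer top [ 0.5556 -0.1844  0.1557] [-0.1459 -0.1307  0.0917] r 0.1723 ang 0.561
outer top far [ 0.5555 -0.1787  0.1541] [-0.1463 -0.1249  0.0901] r 0.1718 ang 0.5518
outertop near [ 0.5556 -0.1908  0.1559] [-0.1456 -0.1371  0.0919] r 0.1722 ang 0.563
tip [ 0.5907 -0.1848  0.1313] [-0.1109 -0.1293  0.0673] r 0.1297 ang 0.5456
top inner [ 0.5747 -0.1816  0.1386] [-0.127  -0.1269  0.0746] r 0.1473 ang 0.5308
```

```bash
cat >> m2.py <<'E'
print('+++')
A=lambda x,y:(350+(x+.5)/3.2-.5,165+(y+.5)/3.2-.5)
B=lambda x,y:(190+(x+.5)/3.6-.5,180+(y+.5)/3.6-.5)
for n,a,b in (('needle tip',(100,85),(187,76)),('needle root',(392,88),(505,78))):
    X=tri([m9,m10],[A(*a),B(*b)]);d=X-hin;x,y,z=d@xv,d@yv,d[2];r=np.hypot(x,z)
    print(n,np.round(X,4),np.round([x,y,z],4),'r',round(r,4),'ang',round(np.arctan2(z,-x),4))
# handle ends in w10
w=cv2.imread('pics/w10.png');cv2.imwrite('pics/hd.png',cv2.resize(w[0:150,50:150],None,fx=4,fy=4,interpolation=cv2.INTER_CUBIC))
E
python3 m2.py|sed -n '/+++/,$p'
```

```text
+++
needle tip [ 0.5602 -0.1806  0.0661] [-0.1415 -0.1266  0.0021] r 0.1415 ang 0.0151
needle root [ 0.6516 -0.1853  0.0718] [-0.05   -0.1266  0.0078] r 0.0506 ang 0.1554
```

View pics/hd.png

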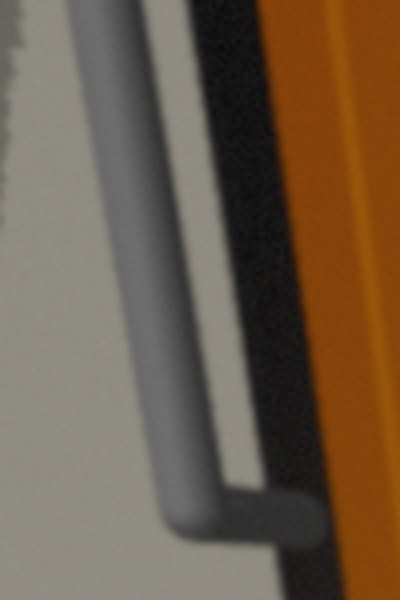

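```bash
python3 - <<'E'
import cv2
w=cv2.imread('pics/w9.png');cv2.imwrite('pics/hd9.png',cv2.resize(w[0:150,230:330],None,fx=4,fy=4,interpolation=cv2.INTER_CUBIC))
E
```

```text
(no output)
```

View pics/hd9.png

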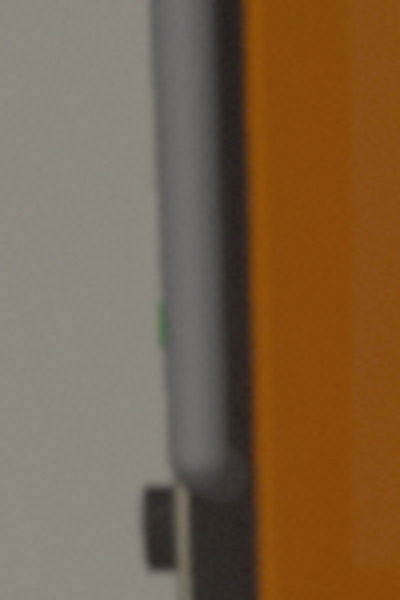

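```bash
python3 - <<'E'
from h import *
import pickle
m9=pickle.load(open('pics/w9.pkl','rb'))[0];m10=pickle.load(open('pics/w10.pkl','rb'))[0]
print(tri([m9,m10],[(279.6,118.5),(97.6,131.5)]))
for m,q in ((m9,[(276,0),(279,110)]),(m10,[(75.6,0),(95,115)])):
    for c in q: print(onz(m,*c,.132).round(4))
E
```

```text
[ 0.46980734 -0.11000216  0.13473562]
[ 0.4741 -0.0286  0.132 ]
[ 0.4696 -0.1036  0.132 ]
[ 0.4736 -0.0196  0.132 ]
[ 0.469  -0.0974  0.132 ]
```

carry_out:
  rows:
    - [[-0.022,0.019,0],[0,0,0]]
    - [[-0.022,0.019,0],[0,0,0]]
    - [[-0.022,0.019,-0.01],[0,0,0]]
    - [[-0.022,0.019,-0.01],[0,0,0]]
    - [[-0.022,0.019,-0.01],[0,0,0]]
    - [[-0.022,0.019,-0.02],[0,0,0]]
    - [[-0.022,0.019,-0.02],[0,0,0]]
    - [[-0.013,0.015,-0.01],[0,0,0]]

```text
t: 16.13
position: [0.4682, -0.0499, 0.2754]
tool_rot: [-0.002, 0.725, 0.688, -0.002]
ft_force: [-0.8, -0.2, 0.2]
gripper_width: 1.002
```

```bash
python3 look.py wrist w11; python3 -c "
from h import *
print(sensors.observe()['joints'].round(3))"
```

```text
16.1333 [ 0.4682 -0.0499  0.2754] [-0.0016  0.7254  0.6884 -0.002 ] [-0.8 -0.2  0.2] 1.0017226430918071
[ 0.328  0.441 -0.397  2.027  0.248  0.729 -0.272]
```

View pics/w11.png

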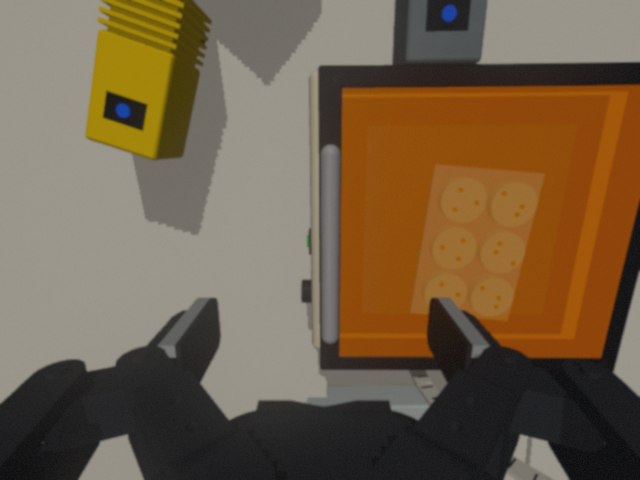

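carry_out:
  rows:
    - [[0.003,0,-0.013],[0,0,0]]
    - [[0.001,0,-0.013],[0,0,0]]
    - [[0,0,-0.013],[0,0,0]]
    - [[0,0,-0.013],[0,0,0]]
    - [[0,0,-0.013],[0,0,0]]
    - [[0,0,-0.012],[0,0,0]]
    - [[0,0,-0.012],[0,0,0]]
    - [[0,0,0],[0,0,0]]

```text
t: 16.85
position: [0.4752, -0.0511, 0.1864]
tool_rot: [-0.001, 0.726, 0.688, -0.001]
ft_force: [0.2, -0.7, -0.1]
gripper_width: 0.998
```

carry_out:
  rows:
    - [[-0.002,0,0],[0,0,0]]
    - [[0,0,0],[0,0,0]]
    - [[0,0,0],[0,0,0]]
    - [[0,0,0],[0,0,0]]
    - [[0,0,0],[0,0,0]]
    - [[0,0,0],[0,0,0]]
    - [[0,0,0],[0,0,0]]
    - [[0,0,0],[0,0,0]]
  claw: 1

```text
t: 17.52
position: [0.4719, -0.0507, 0.1878]
tool_rot: [-0.002, 0.725, 0.688, -0.003]
ft_force: [-6.1, 2.0, 6.7]
gripper_width: 0.112
```

```bash
python3 look.py wrist w12
```

```text
17.5167 [ 0.4719 -0.0507  0.1878] [-0.002   0.7254  0.6883 -0.0026] [-6.1  2.   6.7] 0.11183751091120486
```

View pics/w12.png

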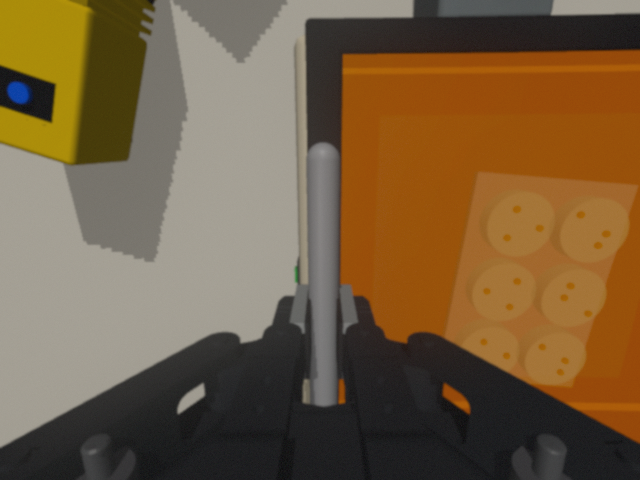

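```bash
python3 - <<'E'
import numpy as np
r=np.array([-.236,.123]);xv=(.9986,-.0523)
f=lambda t:np.array([r[0]*np.cos(t)+r[1]*np.sin(t), -r[0]*np.sin(t)+r[1]*np.cos(t)])
for k in range(18):
    d=f(.03*(k+1))-f(.03*k);print(k,[round(d[0]*xv[0],4),round(d[0]*xv[1],4),round(d[1],4)])
E
```

```text
0 [np.float64(0.0038), np.float64(-0.0002), np.float64(0.007)]
1 [np.float64(0.004), np.float64(-0.0002), np.float64(0.0069)]
2 [np.float64(0.0042), np.float64(-0.0002), np.float64(0.0068)]
3 [np.float64(0.0044), np.float64(-0.0002), np.float64(0.0067)]
4 [np.float64(0.0046), np.float64(-0.0002), np.float64(0.0065)]
5 [np.float64(0.0048), np.float64(-0.0003), np.float64(0.0064)]
6 [np.float64(0.005), np.float64(-0.0003), np.float64(0.0062)]
7 [np.float64(0.0052), np.float64(-0.0003), np.float64(0.0061)]
8 [np.float64(0.0053), np.float64(-0.0003), np.float64(0.0059)]
9 [np.float64(0.0055), np.float64(-0.0003), np.float64(0.0058)]
10 [np.float64(0.0057), np.float64(-0.0003), np.float64(0.0056)]
11 [np.float64(0.0059), np.float64(-0.0003), np.float64(0.0054)]
12 [np.float64(0.006), np.float64(-0.0003), np.float64(0.0052)]
13 [np.float64(0.0062), np.float64(-0.0003), np.float64(0.0051)]
14 [np.float64(0.0063), np.float64(-0.0003), np.float64(0.0049)]
15 [np.float64(0.0065), np.float64(-0.0003), np.float64(0.0047)]
16 [np.float64(0.0066), np.float64(-0.0003), np.float64(0.0045)]
17 [np.float64(0.0067), np.float64(-0.0004), np.float64(0.0043)]
```

carry_out:
  rows:
    - [[0.0038,-0.0002,0.007],[0.018,0.3435,0]]
    - [[0.004,-0.0002,0.0069],[0.018,0.3435,0]]
    - [[0.0042,-0.0002,0.0068],[0.018,0.3435,0]]
    - [[0.0044,-0.0002,0.0067],[0.018,0.3435,0]]
    - [[0.0046,-0.0002,0.0065],[0.018,0.3435,0]]
    - [[0.0048,-0.0003,0.0064],[0.018,0.3435,0]]
    - [[0.005,-0.0003,0.0062],[0.018,0.3435,0]]
    - [[0.0052,-0.0003,0.0061],[0.018,0.3435,0]]

```text
t: 18.23
position: [0.508, -0.0525, 0.2401]
tool_rot: [-0.09, 0.72, 0.683, -0.086]
ft_force: [-4.5, 0.7, -2.8]
gripper_width: 0.111
```

```bash
cat > th.py <<'E'
from h import *
from scipy.spatial.transform import Rotation as Ro
s=sensors.observe();q=s['tool_rot'];R=Ro.from_quat(np.r_[q[1:],q[0]]).as_matrix()
g=s['position']+R[:,2]*.0555
yaw=np.radians(-3.0);xv=np.array([np.cos(yaw),np.sin(yaw),0]);H=np.array([.4725,-.0492,.132]);hin=H+.236*xv-[0,0,.068]
d=g-hin;x,z=d@xv,d[2]
print('t',s['t'],'grasp',g.round(4),'r',round(np.hypot(x,z),4),'theta',round(np.arctan2(z,-x)-np.arctan2(68,236),4),'tooltilt',np.arctan2(-R[:,2]@xv,-R[2,2]).round(4),'F',s['ft_force'].round(1),s['torque'].round(2),s['joints'].round(2),s['gripper_width'].round(3))
E
python3 th.py
```

```text
Traceback (most recent call last):
  File "th.py", line 7, in <module>
    print('t',s['t'],'grasp',g.round(4),'r',round(np.hypot(x,z),4),'theta',round(np.arctan2(z,-x)-np.arctan2(68,236),4),'tooltilt',np.arctan2(-R[:,2]@xv,-R[2,2]).round(4),'F',s['ft_force'].round(1),s['torque'].round(2),s['joints'].round(2),s['gripper_width'].round(3))
                                                                                                                                                                                                                                                ^^^^^^^^^^^^^^^^^^^^^^^^
AttributeError: 'float' object has no attribute 'round'
```

```bash
sed -i "s/s\['gripper_width'\].round(3)/round(s['gripper_width'],3)/" th.py; python3 th.py
```

```text
t 18.2333 grasp [ 0.4944 -0.0518  0.1864] r 0.2465 theta 0.2388 tooltilt 0.2492 F [-4.5  0.7 -2.8] [ 0.12  0.62 -0.03] [ 0.29  0.64 -0.38  1.79  0.23  1.02 -0.25] 0.111
```

carry_out:
  rows:
    - [[0.0053,-0.0003,0.0059],[0.018,0.3435,0]]
    - [[0.0055,-0.0003,0.0058],[0.018,0.3435,0]]
    - [[0.0057,-0.0003,0.0056],[0.018,0.3435,0]]
    - [[0.0059,-0.0003,0.0054],[0.018,0.3435,0]]
    - [[0.006,-0.0003,0.0052],[0.018,0.3435,0]]
    - [[0.0062,-0.0003,0.0051],[0.018,0.3435,0]]
    - [[0.0063,-0.0003,0.0049],[0.018,0.3435,0]]
    - [[0.0065,-0.0003,0.0047],[0.018,0.3435,0]]

```text
t: 18.9
position: [0.5559, -0.055, 0.2829]
tool_rot: [-0.176, 0.704, 0.668, -0.167]
ft_force: [-5.7, 0.1, -1.5]
gripper_width: 0.114
```

```bash
python3 th.py
```

```text
t 18.9 grasp [ 0.5298 -0.0536  0.234 ] r 0.2465 theta 0.4802 tooltilt 0.4896 F [-5.7  0.1 -1.5] [ 0.03  0.54 -0.03] [ 0.25  0.76 -0.37  1.44  0.19  1.47 -0.2 ] 0.114
```

carry_out:
  rows:
    - [[0.0022,-0.0001,0.0015],[0.006,0.1145,0]]
    - [[0.0022,-0.0001,0.0015],[0.006,0.1145,0]]
    - [[0.0022,-0.0001,0.0015],[0.006,0.1145,0]]
    - [[0.0022,-0.0001,0.0015],[0.006,0.1145,0]]
    - [[0,0,0],[0,0,0]]
    - [[0,0,0],[0,0,0]]
    - [[0,0,0],[0,0,0]]
    - [[0,0,0],[0,0,0]]

```text
t: 19.57
position: [0.5645, -0.0554, 0.2887]
tool_rot: [-0.189, 0.7, 0.665, -0.18]
ft_force: [-8.1, 0.6, -0.6]
gripper_width: 0.116
```

```bash
python3 th.py; for c in scene top wrist; do python3 look.py $c f1$c >/dev/null; done; python3 - <<'E'
import cv2
s=cv2.imread('pics/f1scene.png');cv2.imwrite('pics/f1s.png',cv2.resize(s[150:290,190:390],None,fx=4,fy=4,interpolation=cv2.INTER_CUBIC))
s=cv2.imread('pics/f1top.png');cv2.imwrite('pics/f1t.png',cv2.resize(s[165:300,290:450],None,fx=4.4,fy=4.4,interpolation=cv2.INTER_CUBIC))
E
```

```text
t 19.5667 grasp [ 0.5366 -0.054   0.2408] r 0.2465 theta 0.5191 tooltilt 0.5283 F [-8.1  0.6 -0.6] [ 0.02  0.7  -0.02] [ 0.24  0.79 -0.36  1.38  0.18  1.54 -0.2 ] 0.116
```

View pics/f1s.png

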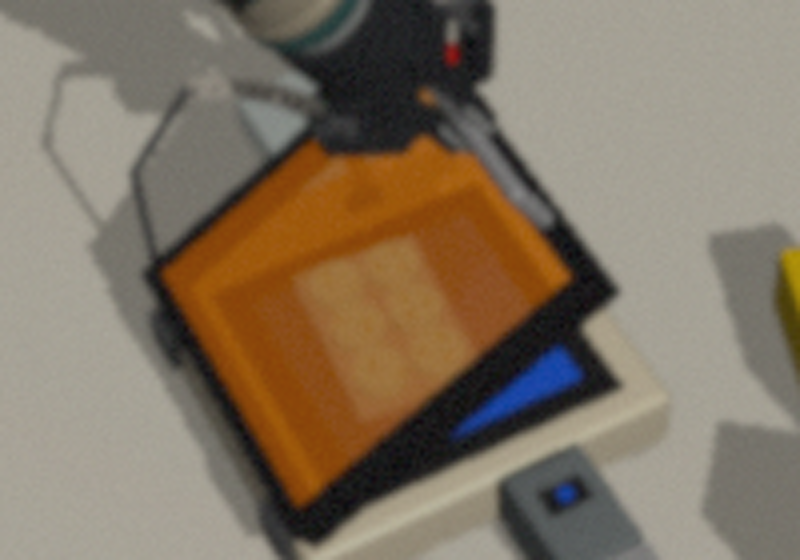

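View pics/f1t.png

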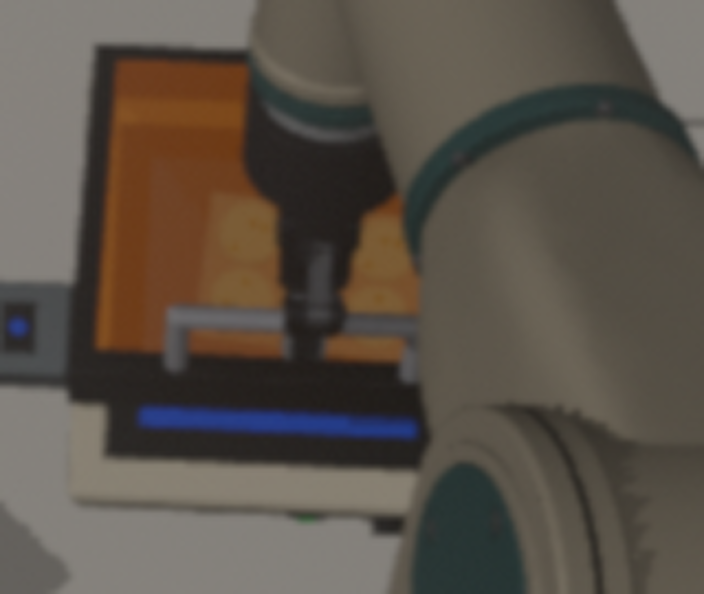

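View pics/f1wrist.png

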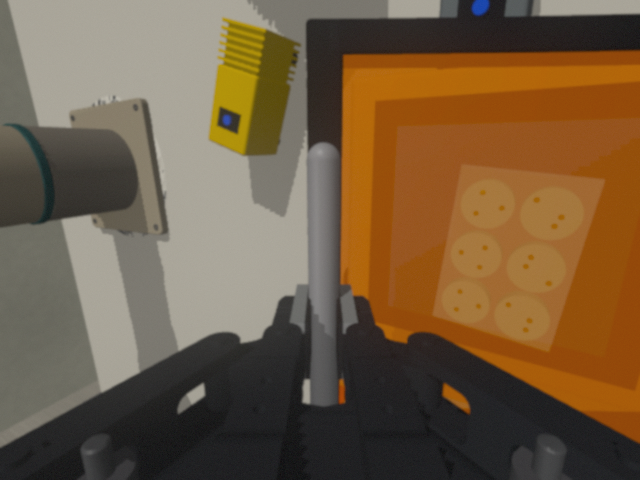

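carry_out:
  rows:
    - [[-0.0015,0.0001,0.0005],[-0.019,-0.358,0]]
    - [[-0.0015,0.0001,0.0005],[-0.019,-0.358,0]]
    - [[-0.0016,0.0001,0.0006],[-0.019,-0.358,0]]
    - [[-0.0016,0.0001,0.0006],[-0.019,-0.358,0]]
    - [[-0.0016,0.0001,0.0007],[-0.019,-0.358,0]]
    - [[-0.0016,0.0001,0.0007],[-0.019,-0.358,0]]
    - [[-0.0017,0.0001,0.0008],[-0.019,-0.358,0]]
    - [[-0.0017,0.0001,0.0008],[-0.019,-0.358,0]]

```text
t: 20.38
position: [0.5499, -0.0546, 0.2934]
tool_rot: [-0.101, 0.718, 0.682, -0.096]
ft_force: [-8.3, -0.4, -1.7]
gripper_width: 0.113
```

```bash
python3 th.py; for c in scene top wrist; do python3 look.py $c f2$c >/dev/null; done; python3 - <<'E'
import cv2
s=cv2.imread('pics/f2scene.png');cv2.imwrite('pics/f2s.png',cv2.resize(s[150:250,220:320],None,fx=6,fy=6,interpolation=cv2.INTER_CUBIC))
E
```

```text
t 20.3833 grasp [ 0.5345 -0.0538  0.24  ] r 0.2474 theta 0.5112 tooltilt 0.2803 F [-8.3 -0.4 -1.7] [0.12 1.67 0.04] [ 0.28  0.64 -0.38  1.59  0.21  1.23 -0.22] 0.113
```

View pics/f2s.png

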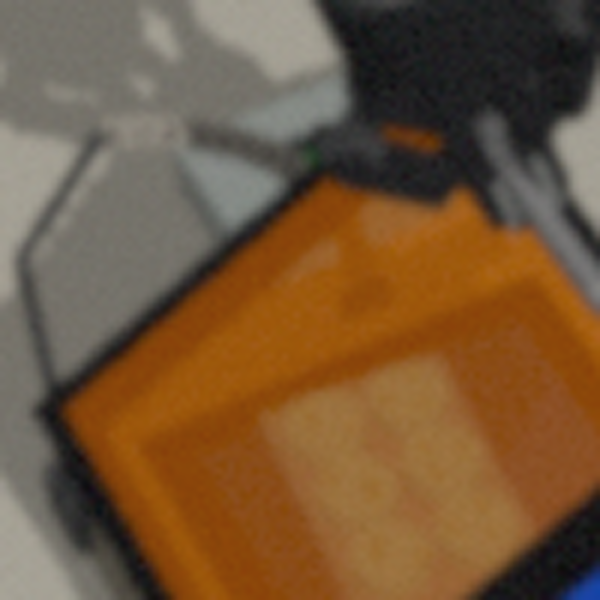

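View pics/f2top.png

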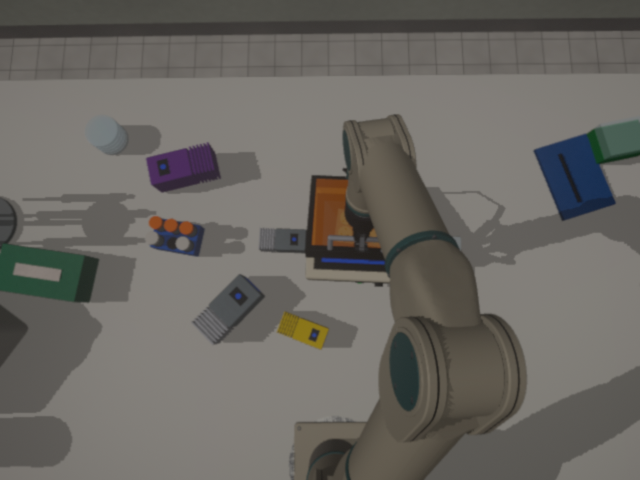

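View pics/f2wrist.png

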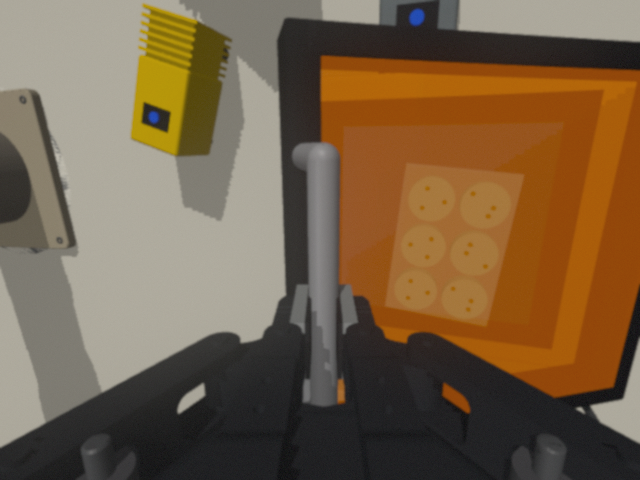

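carry_out:
  rows:
    - [[0.0017,-0.0001,-0.0008],[0.019,0.358,0]]
    - [[0.0017,-0.0001,-0.0008],[0.019,0.358,0]]
    - [[0.0016,-0.0001,-0.0007],[0.019,0.358,0]]
    - [[0.0016,-0.0001,-0.0007],[0.019,0.358,0]]
    - [[0.0016,-0.0001,-0.0006],[0.019,0.358,0]]
    - [[0.0016,-0.0001,-0.0006],[0.019,0.358,0]]
    - [[0.0015,-0.0001,-0.0005],[0.019,0.358,0]]
    - [[0.0015,-0.0001,-0.0005],[0.019,0.358,0]]

```text
t: 21.2
position: [0.565, -0.0554, 0.2893]
tool_rot: [-0.189, 0.7, 0.665, -0.18]
ft_force: [-7.0, 0.7, 1.2]
gripper_width: 0.117
```

carry_out:
  rows:
    - [[0,0,0],[0,0,0]]
    - [[0,0,0],[0,0,0]]
    - [[0,0,0],[0,0,0]]
    - [[0,0,0],[0,0,0]]
    - [[0,0,0],[0,0,0]]
    - [[0,0,0],[0,0,0]]
    - [[0,0,0],[0,0,0]]
    - [[0,0,0],[0,0,0]]

```text
t: 21.87
position: [0.5649, -0.0554, 0.2892]
tool_rot: [-0.189, 0.7, 0.665, -0.179]
ft_force: [-7.5, -0.0, 1.3]
gripper_width: 0.115
```

```bash
python3 th.py; for c in scene top wrist; do python3 look.py $c f3$c >/dev/null; done; python3 - <<'E'
import cv2
s=cv2.imread('pics/f3top.png');cv2.imwrite('pics/f3t.png',cv2.resize(s[165:300,240:400],None,fx=4.4,fy=4.4,interpolation=cv2.INTER_CUBIC))
s=cv2.imread('pics/f3wrist.png');cv2.imwrite('pics/f3w.png',cv2.resize(s[0:240,280:640],None,fx=2.2,fy=2.2,interpolation=cv2.INTER_CUBIC))
E
```

```text
t 21.8667 grasp [ 0.537  -0.0539  0.2412] r 0.2465 theta 0.5218 tooltilt 0.5267 F [-7.5 -0.   1.3] [0.01 0.53 0.01] [ 0.24  0.79 -0.36  1.38  0.18  1.54 -0.2 ] 0.115
```

View pics/f3t.png

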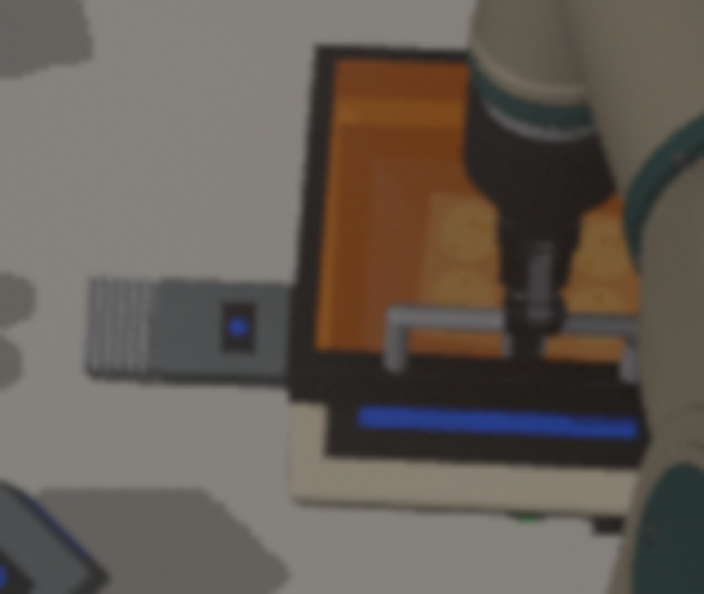

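View pics/f3w.png

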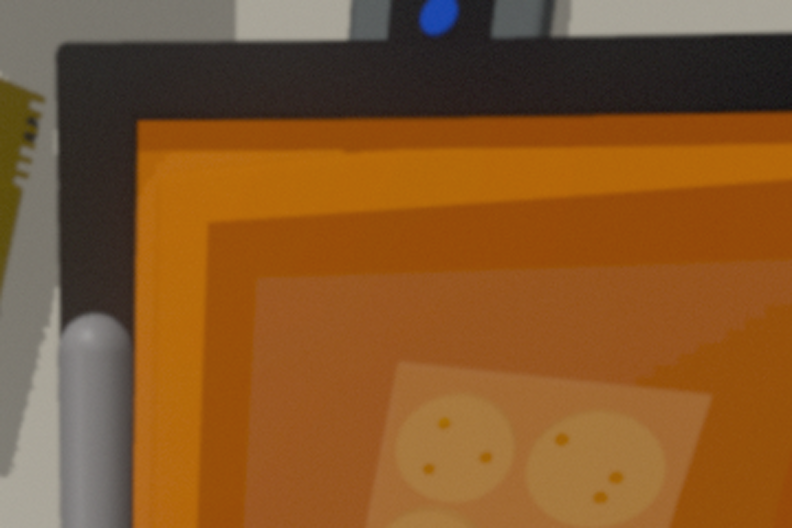

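View pics/f3scene.png

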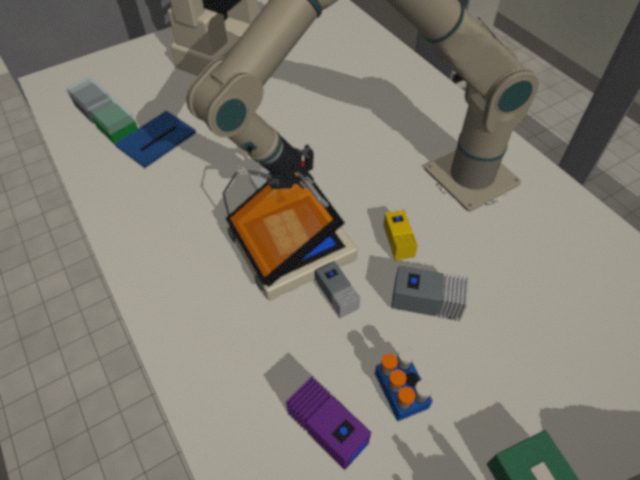

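```bash
python3 -c "
from station import ticket
print(ticket.close_job())"; python3 th.py
```

```text
the job is handed in; nothing more can be done
None
the job is handed in; nothing more can be done
```

The lamp is docked on the port and I handed the job in at about 22 s, still gripping the shield at the index angle. The one gap is that I never saw the needle and index line up at the end.

**Lamp:** I took the small grey lamp and pressed it against the gasket until firm contact, up to 18 N. The first docking was about 2 mm off to the side, so I gripped it again and moved it over. The close-up after release showed it lined up with the gasket to about 0.5 mm, square to within about 1°, and no gap. Later views during the lift still showed it in place.

**Shield:** I gripped the bar and lifted the shield along its arc. The arm's pose puts the final angle at about 0.520 rad (0.522 from the handle position, 0.520 from the tool tilt). Two wrist views, compared with the quadrant's ticks and assuming they are 5° apart, put the index at about 0.517–0.523 rad.

**What I could not check:** with the shield up, the arm and shield hid the needle and index from all three cameras. I tilted the gripper on the bar to look and it did not help, so I tilted it back. The match therefore rests on those measurements, good to roughly 0.01 rad.

The well plate and tube rack looked undisturbed in the last pictures. The flask was mostly hidden by then, but the arm had not been near it. The arm never went near the index either. Forces stayed well under the limits in every reading.

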